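# Raise the cabinet sash to its mark and start the blower

## Robot

A 7-joint arm with a two-finger parallel gripper is mounted at the origin on a cart in front of the work surface, level with it; the furniture and walls round the work are solid. World frame = base frame: x ahead of the robot, y to its left, z up, the work surface at z = 0. Lengths are in m, angles in degrees, forces in N, time in s.
With the tool pointing down it reaches from about 0.425 to 0.875 m from the base axis. Payload 4.7 kg.
Tool frame: the origin (TCP) lies between the finger pads; the fingertips stand 8 mm ahead of it and the grasp point (between the pads) lies 11 mm behind it; x points along the fingers, z is the direction in which the jaws open and shut, and the axes are right-handed (so a half turn about x gives the same grasp; the last joint's range is limited). The gripper opens to 87 mm and grips with 3 to 60 N. Pads are 19 mm wide; open, the fingers measure 117 mm over their backs; the gripper's body (75 mm by 190 mm) begins 51 mm behind the grasp point.
Start: joints at [66.068, 18.392, -4.016, 83.108, 1.295, 78.541, -3.26], TCP at [0.272, -0.59, 0.231] pointing down, gripper open.
Joint ranges: [-163.93, 163.93], [-17.29, 119.83], [-79.2, 71.16], [3.27, 140.29], [-89.18, 269.18], [5.43, 117.66], [-154.24, 154.24]. Speed limits (degrees/s): [147.25, 147.25, 180, 180, 180, 180, 180].

## Interface

Orientations are given as [roll, pitch, yaw] about the fixed x, y, z axes, in that order (R = Rz(yaw) Ry(pitch) Rx(roll)).
In Python, from cell import telemetry, vision, sign_off gives the robot as it stands. The module is installed in compiled form; this text tells all that it offers.
- The arm moves only by the tool drive_tool, never from a script. Its arguments are lists of equal length, an entry for each row: "offset": the shift along the tool's x, y, z in m, a list of three; "angular": the turn, a rotation vector about the tool's x, y, z in rad, a list of three. A call has 1 to 10 rows; each row is the pose to reach, as a shift and turn from the pose measured when the call began, along the tool's axes at that moment; what a row does not reach only later rows make up. A row lasts 1/8 s, in which the tool goes at most 62.5 mm and 10.7 degrees, less where a joint would pass 70% of its speed; a pose out of reach is approached as far as the arm can. A call with a gripper value outside its range is refused whole. "fingers" is the closure, from -1 (fully open) to 1 (shut), set as the call begins (left out, the last holds). The fingers move at their own pace and stop on an object; "squeeze" is the grip in N (left out, the last holds). Time passes only in rows, so rows that repeat a pose let the fingers close. It gives the time, the measured TCP pose, the force and the opening at its end, in the units of the state.
- telemetry.get_obs(): the state, without advancing time (a new reading comes with each control period).
- vision.read_camera(name): name is "scene" or "top" or "wrist"; returns a dict with "pixels" (420x560x3 uint8, red, green, blue), "intrinsics" (3x3 intrinsics, pixels), "world_from_camera" (4x4, takes a point from camera to world coordinates); the wrist camera has in their place "T_tool_cam" (4x4, takes a point from camera to tool coordinates, whose origin is the TCP and whose axes are the tool frame's). Camera axes: x right, y up, looking along -z (the intrinsics and any distortion apply to the point x, -y, -z); pixel columns grow to the right and rows downward; lengths in m; the calibration is good to about 2 mm. The wrist camera is an equidistant fisheye: a pixel r from the principal point sees the ray r / f radians off the axis. A picture is of the moment at which its call begins: read the wrist's pose just before it. There is no depth.
- sign_off(): hands the job in, once; it reports no verdict.
The state is a dict: "time_s": time; "qpos": joint angles; "joint_velocities": joint speeds; "effort": joint torques, N m; "tool_pos": TCP position; "tool_rot": TCP orientation; "force": force on the tool from outside, world axes, zero at the start; "wrist_torque": the same for the moment, N m; "grip_width": finger opening in m.
Only numpy, scipy, OpenCV 4.12 (cv2) and the standard library are available. Lean on these libraries where they do the work, as an engineer would, in place of code of your own. Each camera call takes 0.05 s, during which the arm holds its last target.

## Task

Get the small clean-air cabinet ready for work: with the fingertips, push its sliding window up from beneath the lip until the red line on the window frame stands inside the green band on the side post, and leave it there. Then press the round green button on the grey control box all the way in and let it spring back. Only push: do not grip the lip or touch its blue top strip or the glass, do not press the button before the window stands at its mark, and leave the small things standing around where they are.

Things in the scene. Friction and masses are not known exactly. Their poses are not given: they have to be found in the camera images.
- cabinet: White benchtop cabinet, fixed, 160 deep (its x) x 330 wide (its y) x 420 high mm. Origin at the centre of its underside on the worktop. Its x axis points from the front (window side, toward the robot) to the back, z up. It is turned by up to about 0.17 rad about z. The aluminium guide posts stand at the two front corners; the window's plane is 83 mm in front of the origin.
- sash (a joint): Height of the sliding window above its closed position, m: 0 closed, 0.16 fully up. It moves straight up. It is counterweighted: it takes roughly 1 to 4 N to push it up and it stays wherever it is left. The window is 274 wide x 170 high mm, with a grey frame; its lower edge is 85 mm above the worktop when closed.
- lip_edge (a point): Middle of the lower front edge of the aluminium lip along the bottom of the window; moves with the window. The lip is 220 mm long across the front (cabinet y), 12 mm thick, and stands out 40 mm from the frame toward the robot (cabinet -x); its underside is at the height of this point, with free air beneath it down to the worktop. Edges rounded 4 mm. Axes as the cabinet's.
- lip_cover (a point): Middle of the top of the blue strip on top of the lip, 210 x 34 x 6 mm, from 5 mm behind the lip's front edge back to the window. Not to be touched by the fingers. Moves with the window.
- sash_glass (a point): Centre of the clear glass pane of the window, 238 wide x 136 high mm. Not to be touched. Moves with the window.
- sash_pointer (a point): Centre of the red line (6 mm high, 22 mm wide) on the left part of the window frame, 50 mm above the lip's underside; moves with the window.
- mark_center (a point): Centre of the green band, 24 mm high x 24 mm wide, on the left guide post, between two black end blocks. Fixed; its height differs from start to start. The red line's centre has to stand within the band's height.
- control_box: Grey box 80 x 80 x 40 mm with a white face plate, fixed on the worktop to the right of the cabinet. Origin at the centre of its underside. The button stands on the middle of its top.
- start_button_top (a point): Centre of the top of the round green push button (32 mm across), facing up. Moves down with the button.
- start_button (a joint): How far the button is pressed in, m: 0 out, 0.006 fully in. It springs back; fully in takes 5 N.
- dropper_red: Small white dropper bottle with a red cap, 25 mm across, 84 mm high, standing loose near the cabinet's right front corner. Bystander. Origin at the centre of its underside.
- lens_pot: Black round pot, 66 mm across, 33 mm high, loose in front of the cabinet at the right. Bystander. Origin at the centre of its underside.
- case: Contact lens case with one white and one blue cap, 36 x 72 x 18 mm, loose at the left of the cabinet. Bystander. Origin at the centre of its underside.

How it is judged:
By the outcome, as a careful person would: the job done as asked, in the order asked, and still so for the second after the job is handed in, with the robot touching nothing.
It also fails if it takes over 72 s, if anything falls off the work surface, if the arm or the gripper's body presses on something with over 40 N, if the wrist force passes 120 N, or if a joint passes its speed limit or range.

## Working session

There is one attempt and no reset: what is moved stays moved. The work goes in short steps, Python scripts to look and compute and a tool call to move; the robot and the scene stay as the last step left them, time stands still between calls to the robot, and variables do not carry over. Pictures are saved under pics/ and viewed, and the job is handed in when it is done.

Besides the shell and the picture viewer there is one more tool, called after "Request:" as name(argument=value, ...) on one line, values as JSON. drive_tool: Moves the arm, as the interface text tells. Its arguments: {"type":"object","properties":{"offset":{"type":"array"},"angular":{"type":"array"},"fingers":{"type":"number"},"squeeze":{"type":"number"}},"required":["offset","angular"]}

```bash
mkdir -p pics; python3 - <<'E'
from cell import telemetry, vision
import cv2, numpy as np
o=telemetry.get_obs()
for k,v in o.items(): print(k,np.round(v,4))
for n in ["scene","top","wrist"]:
    d=vision.read_camera(n)
    cv2.imwrite(f"pics/{n}0.png",d["pixels"][:,:,::-1])
    np.savez(f"{n}0.npz",**d)
    print(n,[ (k,np.round(v,3).tolist()) for k,v in d.items() if k!="pixels"])
E
```

```text
time_s 0.0
qpos [66.0648 18.4399 -4.0156 83.1731  1.2965 78.5405 -3.2611]
joint_velocities [ 0.0734  0.0149 -0.0748  0.0767 -0.0034 -0.0687  0.0584]
effort [-9.00000e-04 -4.91292e+01 -4.04700e-01 -3.12526e+01 -6.40000e-02
  4.38000e-02  2.00000e-04]
tool_pos [ 0.2718 -0.5899  0.2295]
tool_rot [-176.2429   89.8915  118.5012]
force [-0.1041  0.4925  0.1112]
wrist_torque [0.024  0.0049 0.0229]
grip_width 0.0868
scene [('intrinsics', [[416.149, 0.0, 280.669], [0.0, 416.149, 214.81], [0.0, 0.0, 1.0]]), ('world_from_camera', [[-0.857, 0.365, -0.365, 0.217], [-0.516, -0.613, 0.598, 0.637], [-0.005, 0.701, 0.713, 0.877], [0.0, 0.0, 0.0, 1.0]])]
top [('intrinsics', [[513.679, 0.0, 276.429], [0.0, 513.679, 209.072], [0.0, 0.0, 1.0]]), ('world_from_camera', [[-0.443, 0.816, -0.37, -0.037], [-0.896, -0.405, 0.18, 0.348], [-0.003, 0.411, 0.912, 1.642], [0.0, 0.0, 0.0, 1.0]])]
wrist [('intrinsics', [[325.192, 0.0, 282.399], [0.0, 325.192, 208.929], [0.0, 0.0, 1.0]]), ('T_tool_cam', [[0.0, 0.25, -0.968, -0.154], [-0.0, 0.968, 0.25, 0.067], [1.0, -0.0, 0.0, -0.001], [0.0, 0.0, 0.0, 1.0]])]
```

View pics/scene0.png

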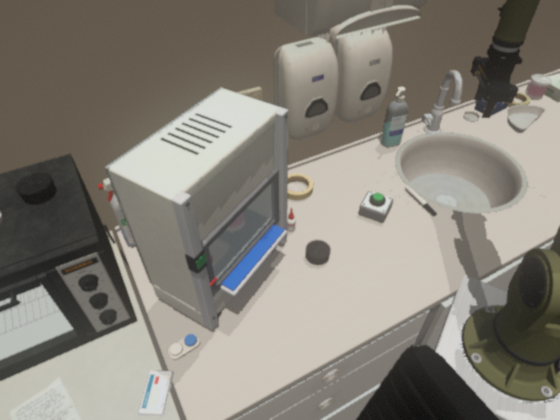

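View pics/top0.png

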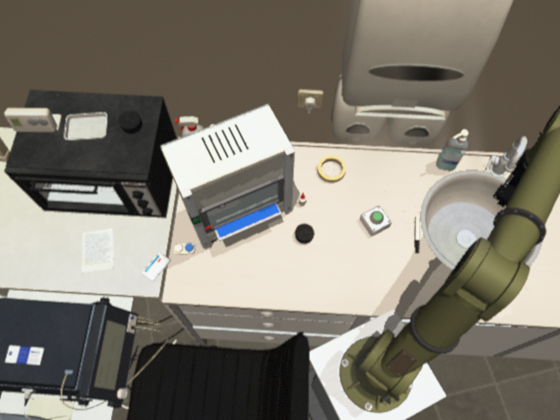

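View pics/wrist0.png

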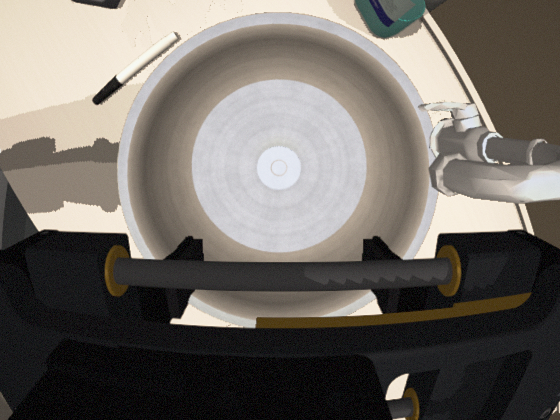

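```bash
cat > h.py <<'E'
import numpy as np, cv2
from scipy.spatial.transform import Rotation as R
def ray(d,u,v):
    K=d["intrinsics"];T=d["world_from_camera"]
    r=np.array([(u-K[0,2])/K[0,0],-(v-K[1,2])/K[1,1],-1.]); return T[:3,3],T[:3,:3]@r
def atz(d,u,v,z):
    c,r=ray(d,u,v); return c+r*(z-c[2])/r[2]
def proj(d,P):
    K=d["intrinsics"];T=d["world_from_camera"]
    p=(np.atleast_2d(P)-T[:3,3])@T[:3,:3]
    return np.c_[K[0,0]*p[:,0]/-p[:,2]+K[0,2],K[1,1]*-p[:,1]/-p[:,2]+K[1,2]]
def tri(a,ua,b,ub):
    c1,r1=ray(a,*ua);c2,r2=ray(b,*ub)
    s=np.linalg.lstsq(np.c_[r1,-r2],c2-c1,rcond=None)[0]
    p,q=c1+r1*s[0],c2+r2*s[1]; return (p+q)/2,np.linalg.norm(p-q)
def Rt(rpy): return R.from_euler('xyz',rpy,degrees=True)
E
python3 - <<'E'
import cv2
a=cv2.imread("pics/scene0.png");b=cv2.imread("pics/top0.png")
cv2.imwrite("pics/s_c.png",cv2.resize(a[180:340,150:350],(800,640),interpolation=cv2.INTER_CUBIC)[:600])
cv2.imwrite("pics/t_c.png",cv2.resize(b[100:260,160:320],(600,600),interpolation=cv2.INTER_CUBIC))
cv2.imwrite("pics/s_c2.png",cv2.resize(a[170:270,270:410],(784,560),interpolation=cv2.INTER_CUBIC))
E
```

```text
(no output)
```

View pics/s_c.png

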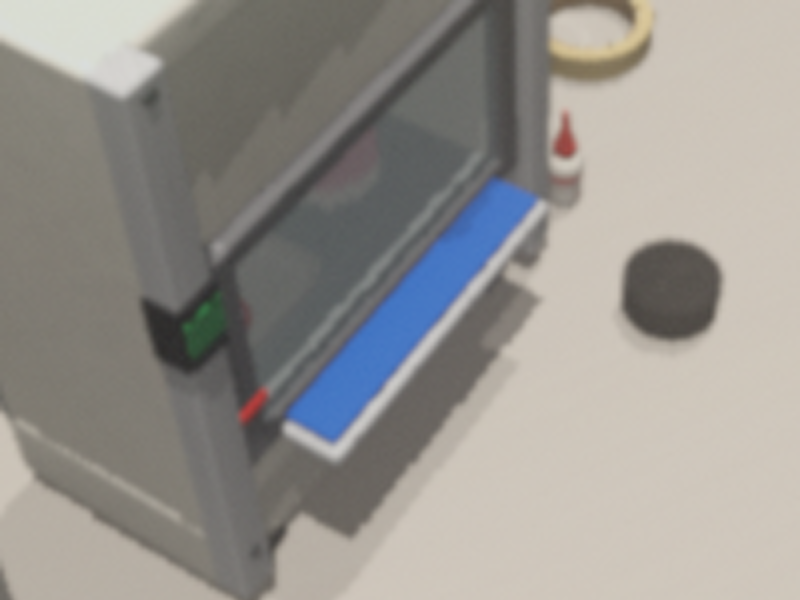

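View pics/t_c.png

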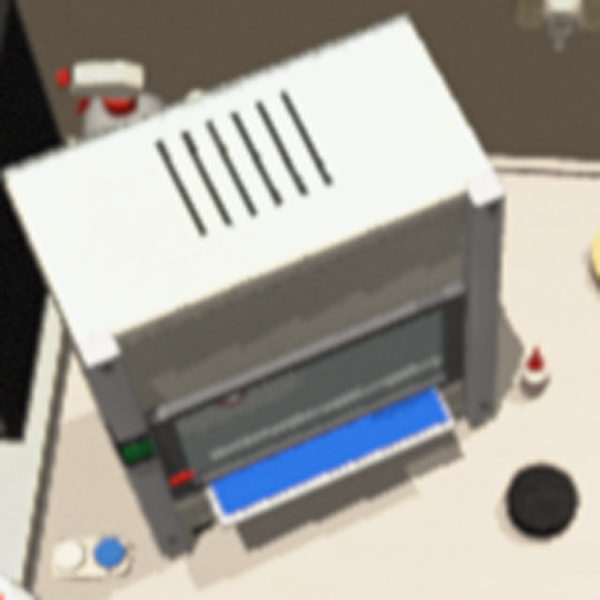

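View pics/s_c2.png

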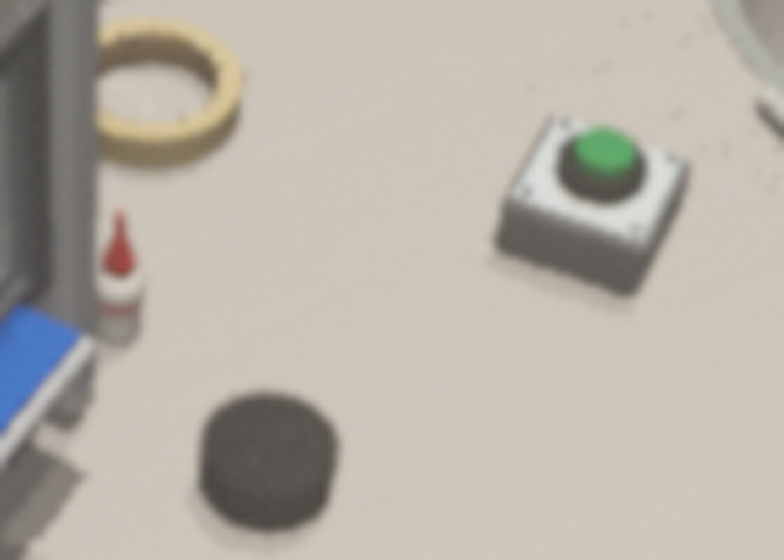

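```bash
cat > m.py <<'E'
from h import *
s=dict(np.load("scene0.npz"));t=dict(np.load("top0.npz"))
S=lambda u,v:((u+.5)/4-.5+150,(v+.5)/4-.5+180)
S2=lambda u,v:((u+.5)/5.6-.5+270,(v+.5)/5.6-.5+170)
T=lambda u,v:((u+.5)/3.75-.5+160,(v+.5)/3.75-.5+100)
for n,a,b in [("blueFL",S(332,441),T(228,515)),("blueFR",S(538,207),T(450,422)),("blueBR",S(498,180),T(437,392)),("red",S(255,406),T(181,478)),("green",S(205,323),T(137,451)),
 ("postLtop",S(128,72),T(100,352)),("dropper tip",S2(120,213),T(536,348)),("button",S2(605,150),(377,215.5)),("pot top",S2(270,435),T(541,496))]:
    p,e=tri(s,a,t,b); print(n,p.round(4),e.round(4))
print("pot",atz(s,*S2(270,435),.033),"btn@z",[atz(s,*S2(605,150),z).round(3) for z in (.05,.06,.07)])
E
python3 m.py
```

```text
blueFL [0.5746 0.25   0.1183] 0.0035
blueFR [0.5689 0.0421 0.1142] 0.0018
blueBR [0.5976 0.0411 0.1213] 0.0036
red [0.6037 0.2743 0.1602] 0.0004
green [0.5956 0.3014 0.2642] 0.0019
postLtop [0.607  0.301  0.4187] 0.0026
dropper tip [ 0.6114 -0.0657  0.0842] 0.0014
button [ 0.434  -0.257   0.0577] 0.0003
pot top [ 0.4987 -0.0139  0.038 ] 0.0033
pot [ 0.50217237 -0.01821155  0.033     ] btn@z [array([ 0.436, -0.265,  0.05 ]), array([ 0.434, -0.255,  0.06 ]), array([ 0.431, -0.244,  0.07 ])]
```

```bash
cat >> m.py <<'E'
print("---")
for n,(c,uv) in {"LB":(t,T(5,172)),"RB":(t,T(408,15)),"RF":(t,T(500,195)),"LF":(t,T(88,365)),}.items(): print(n,atz(c,*uv,.42).round(4))
from cell import telemetry
o=telemetry.get_obs(); print(Rt(o["tool_rot"]).as_matrix().round(3))
E
python3 m.py|sed -n '/---/,$p'
```

```text
---
LB [0.7733 0.3074 0.42  ]
RB [ 0.7668 -0.02    0.42  ]
RF [ 0.5934 -0.0105  0.42  ]
LF [0.5993 0.312  0.42  ]
[[-0.001  0.908  0.419]
 [ 0.001  0.419 -0.908]
 [-1.    -0.    -0.002]]
```

Request:
drive_tool(offset=[[-0.03, 0.02, -0.025], [-0.05, 0.05, -0.06], [-0.07, 0.09, -0.11], [-0.09, 0.13, -0.16], [-0.1, 0.17, -0.21], [-0.1, 0.21, -0.26], [-0.1, 0.25, -0.31], [-0.1, 0.29, -0.36], [-0.1, 0.34, -0.42], [-0.1, 0.38, -0.47]], angular=[[0, 0, 0], [0.05, 0, 0], [0.1, 0, 0], [0.15, 0, 0], [0.2, 0, 0], [0.25, 0, 0], [0.3, 0, 0], [0.35, 0, 0], [0.4, 0, 0], [0.43, 0, 0]], fingers=1)

```text
time_s: 1.4
tool_pos: [0.4122, -0.0341, 0.3303]
tool_rot: [-159.8, 90.0, 110.2]
force: [1.4, -0.2, -0.3]
grip_width: 0.0014
```

```bash
cat > st.py <<'E'
from h import *
from cell import telemetry
import json
o=telemetry.get_obs()
for k in ["time_s","qpos","tool_pos","tool_rot","force","grip_width"]: print(k,np.round(o[k],3))
print(Rt(o["tool_rot"]).as_matrix().round(3))
open("log.jsonl","a").write(json.dumps([list(map(float,o[k])) for k in ["qpos","tool_pos","tool_rot"]])+"\n")
E
python3 st.py
```

```text
time_s 1.4
qpos [ 43.08  -13.641 -34.223 102.987  -7.654  88.391 -80.145]
tool_pos [ 0.412 -0.034  0.33 ]
tool_rot [-159.781   89.967  110.239]
force [ 1.418 -0.205 -0.269]
grip_width 0.001
[[-0.     1.     0.   ]
 [ 0.001  0.    -1.   ]
 [-1.    -0.    -0.001]]
```

```bash
cat > fk.py <<'E'
from h import *
import itertools,json
from scipy.optimize import least_squares
D=[([66.0648,18.4399,-4.0156,83.1731,1.2965,78.5405,-3.2611],[0.2718,-0.5899,0.2295],[-176.2429,89.8915,118.5012])]+[json.loads(l) for l in open("log.jsonl")]
def fkR(q,sg):
    r=R.identity();out=[]
    for a,s,x in zip(sg,q,"zyzyzyz"):
        r=r*R.from_euler(x,a*s,degrees=True); out.append(r)
    return out
if __name__=="__main__":
    best=[]
    for sg in itertools.product([1,-1],repeat=7):
        e=0;Fs=[]
        for q,p,o in D:
            Fs.append(fkR(q,sg)[-1].inv()*Rt(o))
        # constant flange->tool
        e=max((Fs[0].inv()*f).magnitude() for f in Fs)
        best.append((np.degrees(e),sg,Fs[0].as_matrix().round(2).tolist()))
    best.sort(key=lambda x:x[0])
    for b in best[:4]: print(b)
E
python3 fk.py
```

```text
(np.float64(0.00011939422456757106), (-1, 1, -1, 1, -1, 1, -1), [[0.0, -0.0, -1.0], [-0.0, 1.0, -0.0], [1.0, 0.0, 0.0]])
(np.float64(0.15404234243289408), (-1, -1, -1, -1, -1, -1, -1), [[0.0, -0.0, -1.0], [-0.0, 1.0, -0.0], [1.0, 0.0, 0.0]])
(np.float64(16.09649942812884), (-1, 1, -1, 1, 1, 1, -1), [[-0.0, 0.01, -1.0], [-0.04, 1.0, 0.01], [1.0, 0.04, -0.0]])
(np.float64(16.244897711305562), (-1, -1, -1, -1, 1, -1, -1), [[0.01, 0.01, -1.0], [0.04, 1.0, 0.01], [1.0, -0.04, 0.01]])
```

```bash
cat > fit.py <<'E'
from fk import *
sg=(-1,1,-1,1,-1,1,-1)
ez=np.array([0,0,1.]);ex=np.array([1.,0,0])
A=[];b=[]
def cols(q,full):
    r=fkR(q,sg)
    c=[ez,r[2].apply(ez),r[4].apply(ez),r[6].apply(ez)]
    if full: c+=[r[2].apply(ex),r[3].apply(ex),r[5].apply(ex)][:full]
    return np.array(c).T
for full in (0,2,3):
    A=np.vstack([cols(d[0],full) for d in D]);b=np.hstack([d[1] for d in D])
    x,res,rk,sv=np.linalg.lstsq(A,b,rcond=None)
    print(full,x.round(4),rk,np.abs(A@x-b).max().round(5),len(b))
E
python3 fit.py
```

```text
0 [-24.1087   0.4065   0.4853 -24.0538] 4 0.02532 6
2 [-518.3859   -2.7768   -0.9455 -516.5027    0.5334   -4.8258] 6 0.0 6
3 [-0.0869  0.4501 12.2044 -0.3746 -3.9298 -0.7221  7.8665] 6 0.0 6
```

Request:
drive_tool(offset=[[-0.02, 0, 0], [-0.03, 0, 0], [-0.04, 0, 0], [-0.04, 0, 0], [-0.04, 0, 0]], angular=[[0, 0.15, 0], [0, 0.3, 0], [0, 0.45, 0], [0, 0.5, 0], [0, 0.5, 0]])

```text
time_s: 2.02
tool_pos: [0.412, -0.0343, 0.3693]
tool_rot: [-179.7, 61.3, 90.2]
force: [-0.6, 0.5, -0.2]
grip_width: 0.0004
```

```bash
python3 st.py; python3 fit.py
```

```text
time_s 2.025
qpos [ 46.949  -5.911 -21.489  98.782 -28.092  99.161 -65.715]
tool_pos [ 0.412 -0.034  0.369]
tool_rot [-179.734   61.322   90.225]
force [-0.567  0.488 -0.161]
grip_width 0.0
[[-0.002  1.    -0.001]
 [ 0.48  -0.    -0.877]
 [-0.877 -0.002 -0.48 ]]
0 [0.1997 0.4706 0.5046 0.312 ] 4 0.02398 9
2 [ 0.3583  0.5723  0.5315  0.3213 -0.0032  0.2486] 6 0.02595 9
3 [ 0.3563  0.5692  0.5729  0.323  -0.0209  0.2397  0.0249] 7 0.0257 9
```

Request:
drive_tool(offset=[[-0.01, 0, 0], [-0.02, 0, 0], [-0.02, 0, 0], [-0.02, 0, 0], [-0.02, 0, 0]], angular=[[0, 0.15, 0.05], [0, 0.3, 0.1], [0, 0.4, 0.2], [0, 0.4, 0.3], [0, 0.4, 0.3]])

```text
time_s: 2.65
tool_pos: [0.4111, -0.0427, 0.3865]
tool_rot: [164.1, 36.0, 69.3]
force: [0.4, -0.5, 0.3]
grip_width: 0.0004
```

```bash
python3 st.py; python3 fit.py
```

```text
time_s 2.65
qpos [ 54.742  -7.03  -11.446 109.856 -50.538 100.169 -49.775]
tool_pos [ 0.411 -0.043  0.386]
tool_rot [164.123  36.037  69.346]
force [ 0.377 -0.533  0.252]
grip_width 0.0
[[ 0.285  0.957  0.056]
 [ 0.757 -0.189 -0.626]
 [-0.588  0.221 -0.778]]
0 [0.2158 0.4713 0.5039 0.3266] 4 0.02422 12
2 [0.2737 0.5016 0.4972 0.3241 0.019  0.0924] 6 0.02265 12
3 [ 2.770e-01  4.999e-01  5.427e-01  3.281e-01 -5.000e-04  8.780e-02
  2.660e-02] 7 0.02251 12
```

```bash
cat > fit.py <<'E'
from fk import *
sg=(-1,1,-1,1,-1,1,-1)
ez=np.array([0,0,1.]);ex=np.array([1.,0,0]);ey=np.array([0,1.,0])
names="h L1 L2 L3 y1 y3 y5 x2 x3 x4 x5".split()
def cols(q):
    r=fkR(q,sg)
    return np.array([ez,r[2].apply(ez),r[4].apply(ez),r[6].apply(ez),r[0].apply(ey),r[2].apply(ey),r[4].apply(ey),r[2].apply(ex),r[3].apply(ex),r[4].apply(ex),r[5].apply(ex)]).T
A0=np.vstack([cols(d[0]) for d in D]);b=np.hstack([d[1] for d in D])
for sel in ([0,1,2,3],[0,1,2,3,4],[0,1,2,3,5],[0,1,2,3,6],[0,1,2,3,4,5],[0,1,2,3,4,6],[0,1,2,3,4,5,6],[0,1,2,3,4,5,6,7,8]):
    x,res,rk,sv=np.linalg.lstsq(A0[:,sel],b,rcond=None)
    print([names[i] for i in sel],x.round(4),rk,np.abs(A0[:,sel]@x-b).max().round(5),len(b))
E
python3 fit.py
```

```text
['h', 'L1', 'L2', 'L3'] [0.2158 0.4713 0.5039 0.3266] 4 0.02422 12
['h', 'L1', 'L2', 'L3', 'y1'] [ 0.2601  0.4589  0.5165  0.362  -0.0271] 5 0.00149 12
['h', 'L1', 'L2', 'L3', 'y3'] [ 0.2346  0.4798  0.5084  0.3585 -0.0254] 5 0.002 12
['h', 'L1', 'L2', 'L3', 'y5'] [ 0.237   0.4791  0.5084  0.3516 -0.0227] 5 0.01162 12
['h', 'L1', 'L2', 'L3', 'y1', 'y3'] [ 0.2492  0.4679  0.5131  0.3606 -0.0155 -0.011 ] 6 0.00016 12
['h', 'L1', 'L2', 'L3', 'y1', 'y5'] [ 0.2592  0.4601  0.5161  0.3618 -0.0256 -0.0016] 6 0.00138 12
['h', 'L1', 'L2', 'L3', 'y1', 'y3', 'y5'] [ 2.495e-01  4.678e-01  5.131e-01  3.606e-01 -1.560e-02 -1.050e-02
 -4.000e-04] 7 1e-05 12
['h', 'L1', 'L2', 'L3', 'y1', 'y3', 'y5', 'x2', 'x3'] [ 2.495e-01  4.678e-01  5.132e-01  3.607e-01 -1.560e-02 -1.060e-02
 -3.000e-04 -1.000e-04  0.000e+00] 9 1e-05 12
```

```bash
cat > ik.py <<'E'
from fk import *
sg=np.array((-1,1,-1,1,-1,1,-1))
P=[.2495,.4678,.5131,.3606,-.0156,-.0105,-.0004]
Rft=R.from_matrix([[0,0,-1],[0,1,0],[1,0,0]])
lo=np.array([-163.93,-17.29,-79.2,3.27,-89.18,5.43,-154.24]);hi=np.array([163.93,119.83,71.16,140.29,269.18,117.66,154.24])
ez=np.array([0,0,1.]);ey=np.array([0,1.,0])
def fk(q,all=False):
    r=fkR(q,sg)
    sh=P[0]*ez+P[4]*r[0].apply(ey); el=sh+P[1]*r[2].apply(ez)+P[5]*r[2].apply(ey)
    w=el+P[2]*r[4].apply(ez); p=w+P[3]*r[6].apply(ez)
    if all: return p,r[6]*Rft,el,w
    return p,r[6]*Rft
def ik(p,Rt_,q0,reg=2e-4):
    def f(q):
        a,b=fk(q); return np.r_[(a-p)*10,(b.inv()*Rt_).as_rotvec()*3,(q-q0)*reg]
    s=least_squares(f,np.clip(q0,lo+.5,hi-.5),bounds=(lo,hi))
    a,b=fk(s.x); return s.x,np.linalg.norm(a-p),np.degrees((b.inv()*Rt_).magnitude())
def pose(yaw,th):  # tool x forward tilted down th, y up
    return R.from_euler('ZY',[yaw,th],degrees=True)*R.from_matrix(np.array([[1,0,0],[0,0,1],[0,-1,0]]).T)
E
cat > try.py <<'E'
from ik import *
s=dict(np.load("scene0.npz"));t=dict(np.load("top0.npz"))
for uv in [(210,345),(305,340),(185,248)]: print("top",uv,[atz(t,*uv,z).round(2).tolist() for z in (0,.02,.2)])
print("scene chair",[atz(s,430,350,z).round(2).tolist() for z in (-.2,0,.2)])
print(pose(0,0).as_matrix().round(2))
q0=np.array(D[-1][0])
q,ep,eo=ik(np.array(D[-1][1]),Rt(D[-1][2]),q0);print("chk",ep,eo)
for yaw in (10,0,-10,-20):
  for th in (20,30,40):
    for yc in (.15,.2,.22):
      res=[]
      for z in (.075,.2):
        best=None
        for q0s in ([20,0,0,130,60,40,-60],[-30,0,0,130,90,40,-90],[-30,10,-30,130,60,40,-60],[-30,10,30,130,120,40,-90],[0,0,0,130,180,20,-90]):
            r=ik(np.array([.575,yc,z]),pose(yaw,th),np.array(q0s,float))
            m=min((r[0]-lo).min(),(hi-r[0]).min())
            if r[1]<2e-3 and r[2]<.5 and (best is None or m>best[0]): best=(m,r[0])
        res.append(best)
      print(yaw,th,yc,[None if b is None else (round(b[0],1),b[1].round(0).tolist()) for b in res])
E
python3 try.py
```

```text
top (210, 345) [[0.3, 0.42, 0.0], [0.3, 0.42, 0.02], [0.26, 0.41, 0.2]]
top (305, 340) [[0.18, 0.14, 0.0], [0.18, 0.15, 0.02], [0.16, 0.17, 0.2]]
top (185, 248) [[0.64, 0.37, 0.0], [0.63, 0.37, 0.02], [0.55, 0.36, 0.2]]
scene chair [[0.15, -0.03, -0.2], [0.16, 0.09, 0.0], [0.17, 0.22, 0.2]]
[[ 1.  0.  0.]
 [ 0.  0. -1.]
 [ 0.  1.  0.]]
chk 4.575322818054376e-09 9.813123510848785e-07
10 20 0.15 [None, None]
10 20 0.2 [None, None]
10 20 0.22 [None, None]
10 30 0.15 [None, None]
10 30 0.2 [None, None]
10 30 0.22 [None, None]
10 40 0.15 [None, (np.float64(2.7), [3.0, -15.0, -23.0, 136.0, 23.0, 9.0, -124.0])]
10 40 0.2 [None, (np.float64(4.6), [9.0, -13.0, -36.0, 133.0, 39.0, 12.0, -145.0])]
10 40 0.22 [None, (np.float64(2.1), [28.0, -15.0, -56.0, 132.0, 23.0, 10.0, -132.0])]
0 20 0.15 [None, None]
0 20 0.2 [None, (np.float64(0.0), [37.0, -2.0, -79.0, 140.0, 115.0, 44.0, 127.0])]
0 20 0.22 [(np.float64(0.0), [-9.0, 26.0, -39.0, 140.0, 129.0, 69.0, 116.0]), (np.float64(0.1), [-23.0, -0.0, -25.0, 140.0, 111.0, 48.0, 129.0])]
0 30 0.15 [None, (np.float64(0.0), [28.0, -17.0, -57.0, 140.0, 101
[... 2258 characters left out ...]
]
-20 30 0.15 [(np.float64(6.2), [-30.0, 16.0, -17.0, 134.0, 96.0, 57.0, 126.0]), (np.float64(5.4), [-22.0, -0.0, -24.0, 131.0, 80.0, 54.0, 149.0])]
-20 30 0.2 [(np.float64(10.9), [-31.0, 20.0, -21.0, 129.0, 92.0, 61.0, 128.0]), (np.float64(6.5), [-22.0, 5.0, -29.0, 127.0, 78.0, 59.0, 148.0])]
-20 30 0.22 [(np.float64(12.9), [-31.0, 22.0, -23.0, 127.0, 91.0, 63.0, 128.0]), (np.float64(6.9), [-22.0, 7.0, -31.0, 125.0, 78.0, 61.0, 147.0])]
-20 40 0.15 [(np.float64(9.3), [-17.0, 12.0, -25.0, 131.0, 84.0, 47.0, 142.0]), None]
-20 40 0.2 [(np.float64(12.1), [-18.0, 16.0, -31.0, 127.0, 82.0, 53.0, 142.0]), None]
-20 40 0.22 [(np.float64(12.2), [-18.0, 18.0, -33.0, 125.0, 81.0, 55.0, 142.0]), None]
```

```bash
cat > plan.py <<'E'
from ik import *
Rx=R.from_euler('x',180,degrees=True)
def tcp(tip,Rm): return np.array(tip)-Rm.apply([.008,0,0])
q=np.array(D[-1][0])
W=[((.42,.05,.40),0,90),((.46,.15,.35),-20,70),((.48,.20,.28),-25,60),((.50,.21,.20),-25,50),((.53,.21,.10),-25,45),((.545,.21,.06),-25,40),((.585,.21,.06),-15,35),((.585,.21,.085),-15,35),((.585,.21,.14),-15,35),((.585,.21,.2),-15,35),((.55,.21,.19),-20,40),((.52,.21,.22),-25,50)]
if __name__=="__main__":
  for flip in (1,0):
    qq=q.copy()
    if 1: qq=np.array([-20,10,-20,130,90,60,-50 if flip else 120.])
    for tip,yaw,th in W:
        Rm=pose(yaw,th)
        if flip: Rm=Rm*Rx
        qn,ep,eo=ik(tcp(tip,Rm),Rm,qq,reg=1e-3)
        _,_,el,w=fk(qn,True)
        print(tip,yaw,th,qn.round(0).tolist(),"err %.4f %.1f"%(ep,eo),"m %.1f"%min((qn-lo).min(),(hi-qn).min()),"el",el.round(2),"w",w.round(2))
        qq=qn
E
python3 plan.py
```

```text
(0.42, 0.05, 0.4) 0 90 [-31.0, -12.0, 17.0, 95.0, 4.0, 97.0, 76.0] err 0.0002 0.1 m 5.1 el [-0.07 -0.07  0.71] w [0.42 0.05 0.77]
(0.46, 0.15, 0.35) -20 70 [-33.0, -15.0, -0.0, 106.0, 16.0, 78.0, 35.0] err 0.0001 0.0 m 2.3 el [-0.09 -0.09  0.7 ] w [0.34 0.19 0.7 ]
(0.48, 0.2, 0.28) -25 60 [-35.0, -10.0, -9.0, 112.0, 28.0, 69.0, 12.0] err 0.0000 0.0 m 7.3 el [-0.05 -0.07  0.71] w [0.31 0.28 0.6 ]
(0.5, 0.21, 0.2) -25 50 [-38.0, -4.0, -13.0, 121.0, 45.0, 60.0, -8.0] err 0.0001 0.0 m 13.2 el [-0.01 -0.04  0.72] w [0.29 0.31 0.48]
(0.53, 0.21, 0.1) -25 45 [-40.0, 8.0, -12.0, 126.0, 61.0, 54.0, -28.0] err 0.0001 0.0 m 14.8 el [0.07 0.02 0.71] w [0.29 0.32 0.36]
(0.545, 0.21, 0.06) -25 40 [-42.0, 15.0, -11.0, 127.0, 73.0, 55.0, -41.0] err 0.0000 0.0 m 13.7 el [0.11 0.07 0.7 ] w [0.29 0.33 0.3 ]
(0.585, 0.21, 0.06) -15 35 [-40.0, 16.0, -8.0, 130.0, 90.0, 49.0, -47.0] err 0.0000 0.0 m 9.8 el [0.12 0.07 0.7 ] w [0.29 0.29 0.27]
(0.585, 0.21, 0.085) -15 35 [-40.0, 13.0, -8.0, 130.0, 87.0, 49.0, -43.0] err 0.0000 0.0 m 10.1 el [0.1  0.05 0.71] w [0.29 0.29 0.3 ]
(0.585, 0.21, 0.14) -15 35 [-40.
[... 1426 characters left out ...]
0.69] w [0.29 0.29 0.27]
(0.585, 0.21, 0.085) -15 35 [-83.0, 15.0, 38.0, 132.0, 82.0, 39.0, 138.0] err 0.0000 0.0 m 8.7 el [0.04 0.11 0.7 ] w [0.29 0.29 0.3 ]
(0.585, 0.21, 0.14) -15 35 [-84.0, 6.0, 38.0, 130.0, 77.0, 44.0, 148.0] err 0.0000 0.0 m 5.8 el [0.03 0.04 0.72] w [0.29 0.29 0.35]
(0.585, 0.21, 0.2) -15 35 [-121.0, -7.0, 71.0, 130.0, 79.0, 55.0, 154.0] err 0.0030 1.4 m 0.0 el [ 0.05 -0.05  0.71] w [0.29 0.29 0.4 ]
(0.55, 0.21, 0.19) -20 40 [-126.0, -13.0, 71.0, 129.0, 74.0, 65.0, 154.0] err 0.0053 2.1 m 0.0 el [ 0.08 -0.08  0.7 ] w [0.27 0.3  0.42]
(0.52, 0.21, 0.22) -25 50 [-130.0, -17.0, 70.0, 123.0, 65.0, 74.0, 154.0] err 0.0169 6.6 m 0.0 el [ 0.11 -0.1   0.69] w [0.28 0.33 0.47]
```

```bash
cat > go.py <<'E'
import sys
from plan import *
from cell import telemetry
o=telemetry.get_obs(); p=np.array(o["tool_pos"]);r=Rt(o["tool_rot"])
def rel(tip,yaw,th,flip=1):
    Rm=pose(yaw,th)*(Rx if flip else R.identity())
    return r.inv().apply(tcp(tip,Rm)-p).round(3).tolist(),(r.inv()*Rm).as_rotvec().round(3).tolist()
a=sys.argv[1:]
print("tip now",(p+r.apply([.008,0,0])).round(4),"tcp",p.round(4),"x",r.apply([1,0,0]).round(3),"y",r.apply([0,1,0]).round(3),"q",np.round(o["qpos"],0).tolist(),"F",np.round(o["force"],1),"t",o["time_s"])
for s in a:
    v=list(map(float,s.split(","))); print(s,*rel(v[:3],v[3],v[4]))
E
python3 go.py .42,.05,.42,0,90 .46,.15,.38,-20,70
```

```text
tip now [ 0.4134 -0.0366  0.3818] tcp [ 0.4111 -0.0427  0.3865] x [ 0.285  0.757 -0.588] y [ 0.957 -0.189  0.221] q [55.0, -7.0, -11.0, 110.0, -51.0, 100.0, -50.0] F [ 0.4 -0.5  0.3] t 2.65
.42,.05,.42,0,90 [0.048, 0.0, -0.09] [2.733, -0.436, 1.322]
.46,.15,.38,-20,70 [0.159, 0.008, -0.119] [-2.703, -0.273, -1.419]
```

```bash
cat > jp.py <<'E'
import sys
from go import *
q0=np.array(o["qpos"]);qt=np.array(eval(sys.argv[1]));n=int(sys.argv[2]);frm=int(sys.argv[3]) if len(sys.argv)>3 else 1
off=[];ang=[]
for i in range(1,n+1):
    pp,rr=fk(q0+(qt-q0)*i/n)
    off.append(r.inv().apply(pp-p).round(3).tolist());ang.append((r.inv()*rr).as_rotvec().round(2).tolist())
    if i%3==0:print(i,pp.round(2),rr.apply([1,0,0]).round(2))
print(off[:10]);print(ang[:10])
E
sed -i 's/^a=sys.argv.*/a=sys.argv[1:] if sys.argv[0]=="go.py" else []/' go.py
python3 jp.py "[-35,-10,-9,112,28,69,12]" 20
```

```text
tip now [ 0.4134 -0.0366  0.3818] tcp [ 0.4111 -0.0427  0.3865] x [ 0.285  0.757 -0.588] y [ 0.957 -0.189  0.221] q [55.0, -7.0, -11.0, 110.0, -51.0, 100.0, -50.0] F [ 0.4 -0.5  0.3] t 2.65
3 [0.4  0.   0.33] [ 0.08  0.66 -0.75]
6 [0.38 0.03 0.28] [-0.07  0.47 -0.88]
9 [0.38 0.04 0.25] [-0.13  0.25 -0.96]
12 [0.4  0.06 0.24] [-0.07  0.02 -1.  ]
15 [0.43 0.09 0.25] [ 0.08 -0.15 -0.99]
18 [0.46 0.15 0.27] [ 0.29 -0.22 -0.93]
[[0.024, -0.012, 0.005], [0.044, -0.024, 0.011], [0.063, -0.035, 0.017], [0.079, -0.046, 0.023], [0.093, -0.055, 0.029], [0.105, -0.062, 0.035], [0.115, -0.068, 0.041], [0.125, -0.071, 0.045], [0.133, -0.072, 0.049], [0.141, -0.071, 0.051]]
[[-0.09, -0.05, -0.08], [-0.19, -0.1, -0.16], [-0.29, -0.15, -0.25], [-0.4, -0.19, -0.33], [-0.51, -0.23, -0.41], [-0.62, -0.27, -0.49], [-0.75, -0.3, -0.57], [-0.87, -0.33, -0.65], [-1.0, -0.36, -0.72], [-1.13, -0.39, -0.8]]
```

Request:
drive_tool(offset=[[0.024, -0.012, 0.005], [0.044, -0.024, 0.011], [0.063, -0.035, 0.017], [0.079, -0.046, 0.023], [0.093, -0.055, 0.029], [0.105, -0.062, 0.035], [0.115, -0.068, 0.041], [0.125, -0.071, 0.045], [0.133, -0.072, 0.049], [0.141, -0.071, 0.051]], angular=[[-0.09, -0.05, -0.08], [-0.19, -0.1, -0.16], [-0.29, -0.15, -0.25], [-0.4, -0.19, -0.33], [-0.51, -0.23, -0.41], [-0.62, -0.27, -0.49], [-0.75, -0.3, -0.57], [-0.87, -0.33, -0.65], [-1.0, -0.36, -0.72], [-1.13, -0.39, -0.8]])

```text
time_s: 3.9
tool_pos: [0.387, 0.0472, 0.2487]
tool_rot: [147.1, 78.2, 126.8]
force: [-0.5, 0.4, -0.3]
grip_width: 0.0004
```

```bash
python3 jp.py "[-35,-10,-9,112,28,69,12]" 10
```

```text
tip now [0.386  0.0485 0.2409] tcp [0.387  0.0472 0.2487] x [-0.123  0.164 -0.979] y [0.353 0.929 0.111] q [35.0, -9.0, -33.0, 110.0, -14.0, 85.0, -15.0] F [-0.5  0.4 -0.3] t 3.9
3 [0.41 0.07 0.24] [-0.04 -0.05 -1.  ]
6 [0.44 0.1  0.25] [ 0.14 -0.2  -0.97]
9 [0.47 0.17 0.28] [ 0.37 -0.23 -0.9 ]
[[0.004, 0.006, 0.003], [0.006, 0.013, 0.007], [0.006, 0.023, 0.012], [0.005, 0.036, 0.017], [0.002, 0.052, 0.022], [-0.002, 0.071, 0.026], [-0.007, 0.093, 0.029], [-0.013, 0.119, 0.03], [-0.019, 0.148, 0.028], [-0.025, 0.18, 0.023]]
[[-0.14, -0.04, -0.07], [-0.27, -0.08, -0.14], [-0.41, -0.12, -0.21], [-0.56, -0.16, -0.27], [-0.7, -0.2, -0.33], [-0.84, -0.25, -0.4], [-0.99, -0.29, -0.46], [-1.14, -0.34, -0.52], [-1.28, -0.39, -0.57], [-1.43, -0.45, -0.63]]
```

Request:
drive_tool(offset=[[0.004, 0.006, 0.003], [0.006, 0.013, 0.007], [0.006, 0.023, 0.012], [0.005, 0.036, 0.017], [0.002, 0.052, 0.022], [-0.002, 0.071, 0.026], [-0.007, 0.093, 0.029], [-0.013, 0.119, 0.03], [-0.019, 0.148, 0.028], [-0.025, 0.18, 0.023]], angular=[[-0.14, -0.04, -0.07], [-0.27, -0.08, -0.14], [-0.41, -0.12, -0.21], [-0.56, -0.16, -0.27], [-0.7, -0.2, -0.33], [-0.84, -0.25, -0.4], [-0.99, -0.29, -0.46], [-1.14, -0.34, -0.52], [-1.28, -0.39, -0.57], [-1.43, -0.45, -0.63]])

```text
time_s: 5.15
tool_pos: [0.4749, 0.2066, 0.2909]
tool_rot: [-88.7, 60.0, -24.1]
force: [-0.3, 0.4, 1.0]
grip_width: 0.0004
```

```bash
python3 go.py .48,.20,.28,-25,60 .50,.21,.20,-25,50 .53,.21,.10,-25,45
```

```text
tip now [0.4785 0.2049 0.284 ] tcp [0.4749 0.2066 0.2909] x [ 0.456 -0.204 -0.866] y [-0.781  0.375 -0.5  ] q [15.0, -15.0, -51.0, 111.0, 16.0, 64.0, 22.0] F [-0.3  0.4  1. ] t 5.15
.48,.20,.28,-25,60 [0.005, -0.001, -0.004] [-0.01, 0.008, -0.0]
.50,.21,.20,-25,50 [0.082, 0.028, 0.013] [-0.011, 0.007, -0.175]
.53,.21,.10,-25,45 [0.182, 0.056, 0.024] [-0.011, 0.006, -0.262]
```

Request:
drive_tool(offset=[[0.04, 0.013, 0.006], [0.08, 0.027, 0.012], [0.12, 0.038, 0.016], [0.15, 0.047, 0.02], [0.182, 0.056, 0.024], [0.182, 0.056, 0.024], [0.182, 0.056, 0.024]], angular=[[-0.01, 0.006, -0.08], [-0.01, 0.006, -0.17], [-0.01, 0.006, -0.21], [-0.01, 0.006, -0.24], [-0.01, 0.006, -0.26], [-0.01, 0.006, -0.26], [-0.01, 0.006, -0.26]])

```text
time_s: 6.02
tool_pos: [0.5246, 0.2146, 0.1076]
tool_rot: [-89.7, 45.1, -24.7]
force: [0.9, -0.5, 0.6]
grip_width: 0.0003
```

```bash
python3 go.py .545,.21,.06,-25,40 .565,.21,.06,-20,37  .582,.21,.06,-15,35
python3 - <<'E'
from cell import vision
import cv2
for n in ["scene","wrist"]:
    d=vision.read_camera(n); cv2.imwrite(f"pics/{n}1.png",d["pixels"][:,:,::-1])
E
```

```text
tip now [0.5298 0.2122 0.1019] tcp [0.5246 0.2146 0.1076] x [ 0.642 -0.295 -0.708] y [-0.641  0.3   -0.706] q [12.0, 20.0, -68.0, 124.0, 74.0, 66.0, -33.0] F [ 0.9 -0.5  0.6] t 6.025
.545,.21,.06,-25,40 [0.04, 0.02, 0.004] [-0.001, 0.004, -0.088]
.565,.21,.06,-20,37 [0.053, 0.007, 0.012] [-0.059, -0.062, -0.141]
.582,.21,.06,-15,35 [0.064, -0.003, 0.019] [-0.114, -0.13, -0.175]
```

View pics/scene1.png

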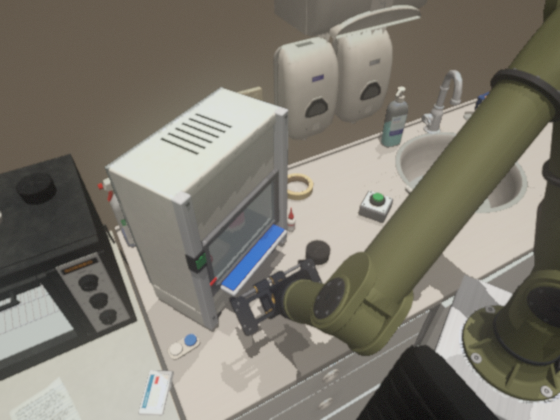

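View pics/wrist1.png

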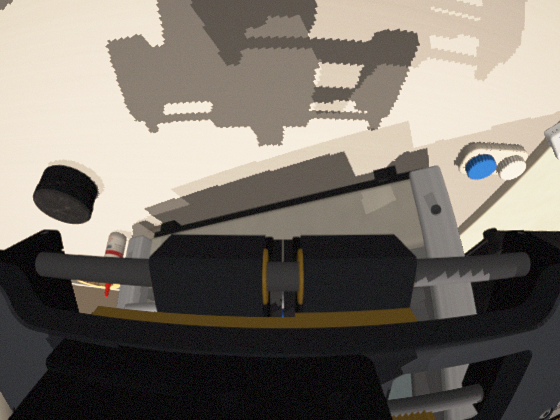

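```bash
python3 -c "
import cv2
a=cv2.imread('pics/scene1.png');cv2.imwrite('pics/s1c.png',cv2.resize(a[210:350,180:340],(800,700),interpolation=cv2.INTER_CUBIC)[:600])"
```

```text
(no output)
```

View pics/s1c.png

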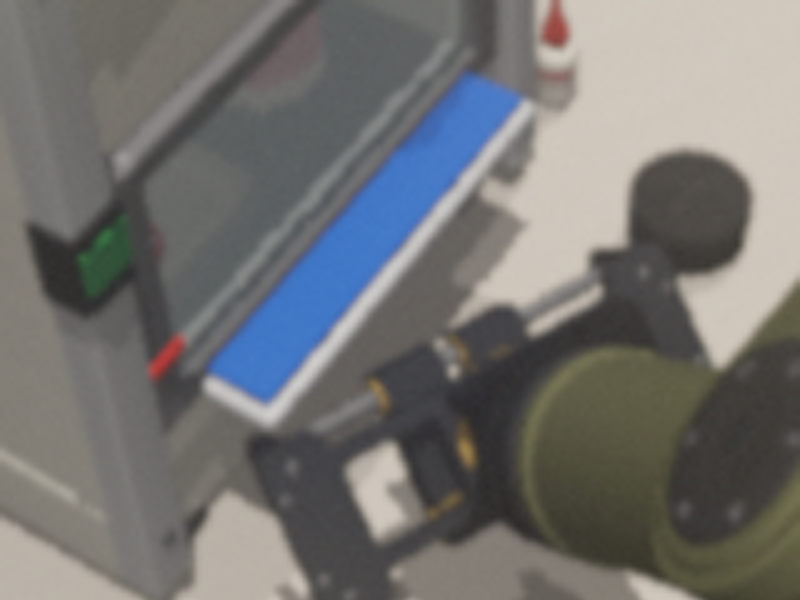

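Request:
drive_tool(offset=[[0.02, 0.01, 0.002], [0.04, 0.02, 0.004], [0.04, 0.02, 0.004], [0.047, 0.013, 0.008], [0.053, 0.007, 0.012], [0.059, 0.002, 0.015], [0.064, -0.003, 0.019], [0.064, -0.003, 0.019]], angular=[[0, 0.002, -0.044], [-0.001, 0.004, -0.088], [-0.001, 0.004, -0.088], [-0.03, -0.03, -0.115], [-0.059, -0.062, -0.141], [-0.085, -0.095, -0.16], [-0.114, -0.13, -0.175], [-0.114, -0.13, -0.175]])

```text
time_s: 7.12
tool_pos: [0.5774, 0.2101, 0.0681]
tool_rot: [-89.9, 34.7, -15.2]
force: [-0.6, -0.2, -0.3]
grip_width: 0.0006
```

```bash
python3 go.py .582,.21,.08,-15,35 .582,.21,.10,-15,35
python3 - <<'E'
from cell import vision
import cv2
for n in ["scene","wrist"]:
    d=vision.read_camera(n); cv2.imwrite(f"pics/{n}2.png",d["pixels"][:,:,::-1])
a=cv2.imread('pics/scene2.png');cv2.imwrite('pics/s2c.png',cv2.resize(a[210:330,180:340],(800,600),interpolation=cv2.INTER_CUBIC)[:600])
E
```

```text
tip now [0.5838 0.2084 0.0635] tcp [0.5774 0.2101 0.0681] x [ 0.794 -0.215 -0.569] y [-0.549  0.15  -0.822] q [5.0, 27.0, -57.0, 129.0, 100.0, 66.0, -45.0] F [-0.6 -0.2 -0.3] t 7.125
.582,.21,.08,-15,35 [-0.011, -0.012, 0.001] [-0.003, -0.003, 0.006]
.582,.21,.10,-15,35 [-0.023, -0.029, 0.001] [-0.003, -0.003, 0.006]
```

View pics/s2c.png

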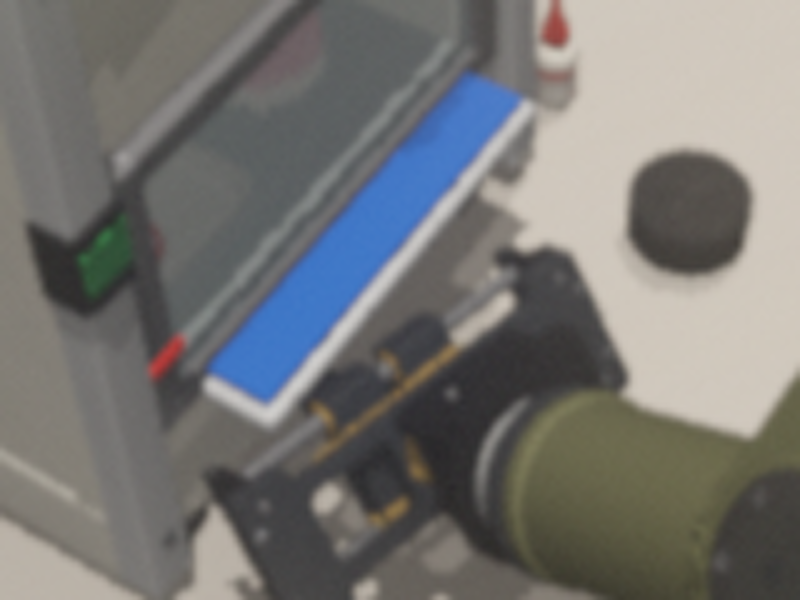

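View pics/wrist2.png

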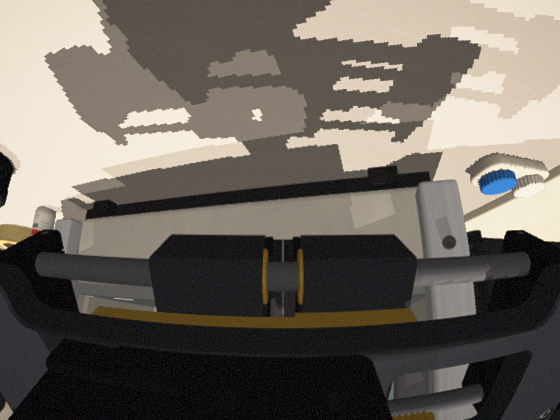

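Request:
drive_tool(offset=[[-0.003, -0.004, 0], [-0.006, -0.008, 0], [-0.009, -0.012, 0], [-0.011, -0.016, 0], [-0.014, -0.021, 0], [-0.017, -0.025, 0], [-0.02, -0.029, 0], [-0.023, -0.033, 0], [-0.023, -0.033, 0]], angular=[[0, 0, 0], [0, 0, 0], [0, 0, 0], [0, 0, 0], [0, 0, 0], [0, 0, 0], [0, 0, 0], [0, 0, 0], [0, 0, 0]])

```text
time_s: 8.35
tool_pos: [0.577, 0.211, 0.1084]
tool_rot: [-89.9, 34.7, -15.1]
force: [-2.7, 0.4, -1.4]
grip_width: -0.0
```

```bash
cat > look.py <<'E'
import sys
from h import *
from cell import vision
k=sys.argv[1]
d=vision.read_camera("scene"); np.savez(f"scene{k}.npz",**d)
im=d["pixels"][:,:,::-1]; cv2.imwrite(f"pics/scene{k}.png",im)
cv2.imwrite(f"pics/c{k}.png",cv2.resize(im[210:330,180:340],(800,600),interpolation=cv2.INTER_CUBIC))
w=im[200:330,180:310].astype(int);b,g,r=w[...,0],w[...,1],w[...,2]
for n,m in (("red",(r>130)&(g<90)&(b<90)),("green",(g>r+25)&(g>b+15)&(g>50))):
    v,u=np.nonzero(m); print(n,len(u),"uv",(u.mean()+180).round(2) if len(u) else None,(v.mean()+200).round(2) if len(u) else None)
    if len(u):
        # intersect with window/post plane x
        c,rr=ray(d,u.mean()+180,v.mean()+200)
        for x in (.595,.600,.605): print("  x",x,(c+rr*(x-c[0])/rr[0]).round(4))
E
python3 go.py; python3 look.py 3
```

```text
tip now [0.5834 0.2093 0.1039] tcp [0.577  0.211  0.1084] x [ 0.794 -0.214 -0.569] y [-0.549  0.15  -0.822] q [8.0, 21.0, -60.0, 129.0, 94.0, 63.0, -39.0] F [-2.7  0.4 -1.4] t 8.35
red 33 uv 250.58 245.12
  x 0.595 [0.595  0.149  0.1549]
  x 0.6 [0.6    0.1426 0.1454]
  x 0.605 [0.605  0.1361 0.1358]
green 82 uv 200.6 260.96
  x 0.595 [0.595  0.3039 0.2662]
  x 0.6 [0.6    0.2995 0.2581]
  x 0.605 [0.605  0.2951 0.2501]
```

View pics/c3.png

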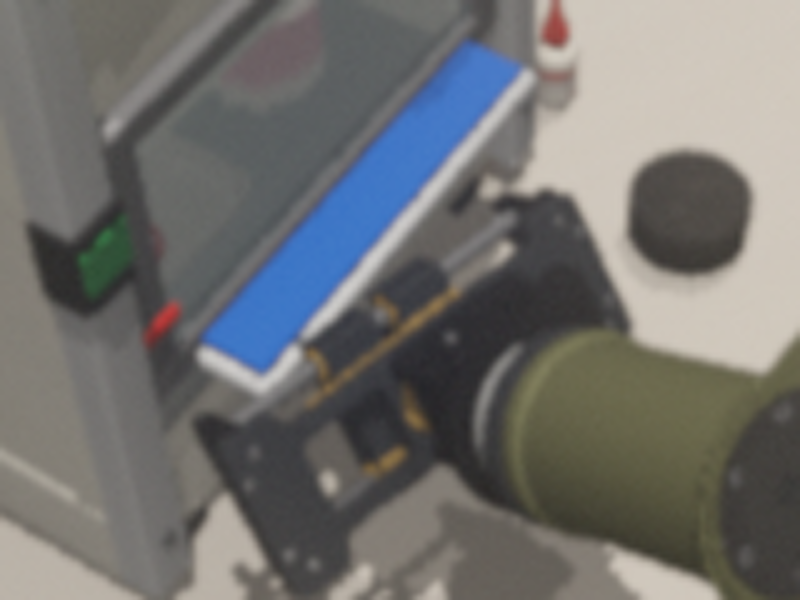

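```bash
sed -i 's/v,u=np.nonzero(m);/m=m\&(np.arange(130)[None,:]<45); v,u=np.nonzero(m);/; s/(.595,.600,.605)/(.596,.6037)/' look.py; python3 - <<'E'
from h import *
for k in ("0","3"):
    d=dict(np.load(f"scene{k}.npz")); im=d["pixels"][:,:,::-1]
    w=im[200:330,180:225].astype(int);b,g,r=w[...,0],w[...,1],w[...,2]
    for n,m,x in (("red",(r>130)&(g<90)&(b<90),.6037),("green",(g>r+25)&(g>b+15)&(g>50),.5956)):
        v,u=np.nonzero(m);c,rr=ray(d,u.mean()+180,v.mean()+200)
        print(k,n,len(u),u.mean()+180,v.mean()+200,(c+rr*(x-c[0])/rr[0]).round(4))
E
```

```text
0 red 25 212.88 280.64 [0.6037 0.2756 0.1637]
0 green 78 200.5897435897436 260.8974358974359 [0.5956 0.3033 0.2654]
3 red 17 212.88235294117646 272.6470588235294 [0.6037 0.2712 0.1862]
3 green 82 200.59756097560975 260.9634146341463 [0.5956 0.3034 0.2653]
```

Request:
drive_tool(offset=[[-0.003, -0.004, 0], [-0.007, -0.01, 0], [-0.011, -0.016, 0], [-0.015, -0.022, 0], [-0.019, -0.028, 0], [-0.023, -0.034, 0], [-0.027, -0.039, 0], [-0.031, -0.045, 0], [-0.034, -0.049, 0], [-0.034, -0.049, 0]], angular=[[0, 0, 0], [0, 0, 0], [0, 0, 0], [0, 0, 0], [0, 0, 0], [0, 0, 0], [0, 0, 0], [0, 0, 0], [0, 0, 0], [0, 0, 0]])

```text
time_s: 9.65
tool_pos: [0.5774, 0.2109, 0.1691]
tool_rot: [-89.9, 34.6, -15.1]
force: [-3.2, 0.3, -1.0]
grip_width: 0.0005
```

```bash
python3 go.py; python3 look.py 4
python3 - <<'E'
from h import *
d=dict(np.load("scene0.npz"))
for P in ([.6037,.274,.1602],[.6037,.274,.264],[.5956,.302,.264],[.5956,.302,.252],[.5956,.302,.276]): print(P,proj(d,P).round(1))
from cell import vision
t=vision.read_camera("top");cv2.imwrite("pics/t4.png",cv2.resize(t["pixels"][160:280,160:320,::-1],(800,600),interpolation=cv2.INTER_CUBIC))
E
```

```text
tip now [0.5837 0.2091 0.1645] tcp [0.5774 0.2109 0.1691] x [ 0.795 -0.215 -0.567] y [-0.547  0.15  -0.823] q [15.0, 10.0, -65.0, 127.0, 83.0, 57.0, -30.0] F [-3.2  0.3 -1. ] t 9.65
red 22 uv 208.5 255.0
  x 0.596 [0.596  0.2805 0.2583]
  x 0.6037 [0.6037 0.2733 0.2458]
green 73 uv 200.23 261.26
  x 0.596 [0.596  0.304  0.2648]
  x 0.6037 [0.6037 0.2973 0.2524]
[0.6037, 0.274, 0.1602] [[213.6 281.1]]
[0.6037, 0.274, 0.264] [[207.  249.2]]
[0.5956, 0.302, 0.264] [[201.2 260.9]]
[0.5956, 0.302, 0.252] [[202.1 264.8]]
[0.5956, 0.302, 0.276] [[200.2 256.8]]
```

View pics/c4.png

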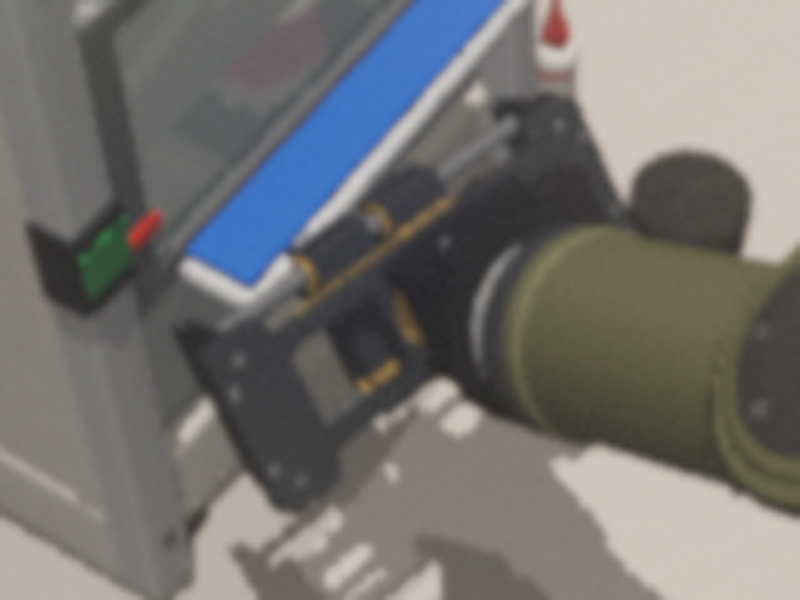

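View pics/t4.png

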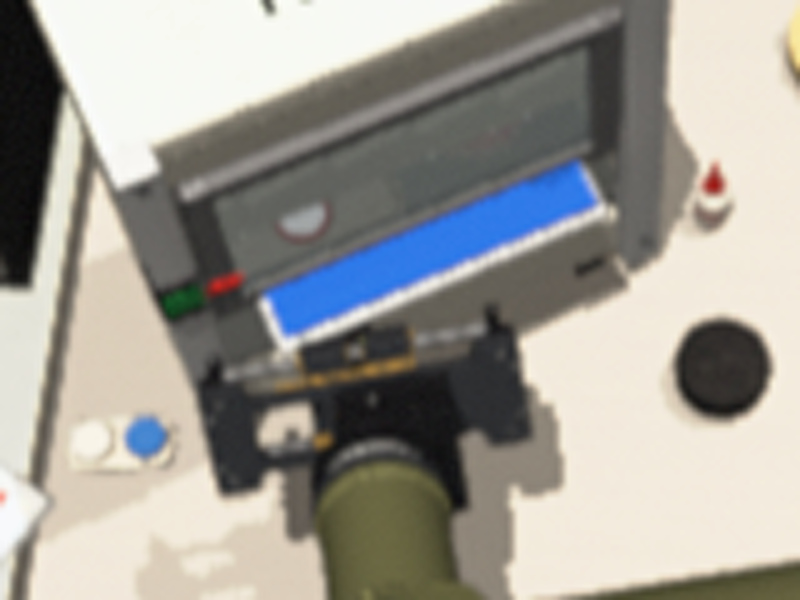

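```bash
python3 - <<'E'
from h import *
s=dict(np.load("scene0.npz"));t=dict(np.load("top0.npz"))
from cell import vision
d=vision.read_camera("top"); im=d["pixels"][:,:,::-1]
def cen(im,n,x0,x1,y0,y1):
    w=im[y0:y1,x0:x1].astype(float);b,g,r=w[...,0],w[...,1],w[...,2]
    m=np.clip(r-np.maximum(g,b)-40,0,None) if n=="red" else np.clip(g-np.maximum(r,b)-10,0,None)
    v,u=np.mgrid[y0:y1,x0:x1]; return (m*u).sum()/m.sum(),(m*v).sum()/m.sum()
s4=np.load("scene4.npz")["pixels"][:,:,::-1]
s0=s["pixels"][:,:,::-1];t0=t["pixels"][:,:,::-1]
for nm,a,ra,b,rb in (("start",s0,(195,225,240,300),t0,(185,215,205,240)),("now",s4,(195,225,240,300),im,(185,215,205,240))):
    for n in ("red","green"):
        ua,ub=cen(a,n,*ra),cen(b,n,*rb)
        p,e=tri(s,ua,t,ub);print(nm,n,np.round(ua,1),np.round(ub,1),p.round(4),e.round(4))
E
```

```text
start red [212.8 281. ] [207.7 227. ] [0.6045 0.2748 0.1606] 0.0011
start green [200.4 260.7] [196.  219.7] [0.5969 0.3016 0.2628] 0.0015
now red [208.3 255.2] [204.5 216.2] [0.6034 0.2739 0.2457] 0.0006
now green [200.3 260.8] [195.8 219.8] [0.597  0.302  0.2627] 0.0016
```

Request:
drive_tool(offset=[[-0.002, -0.003, 0], [-0.004, -0.006, 0], [-0.006, -0.009, 0], [-0.008, -0.012, 0], [-0.01, -0.014, 0], [-0.01, -0.014, 0], [-0.01, -0.014, 0]], angular=[[0, 0, 0], [0, 0, 0], [0, 0, 0], [0, 0, 0], [0, 0, 0], [0, 0, 0], [0, 0, 0]])

```text
time_s: 10.68
tool_pos: [0.5776, 0.2109, 0.1866]
tool_rot: [-89.9, 34.5, -15.1]
force: [-1.6, 0.0, -1.5]
grip_width: 0.0005
```

```bash
cat > rg.py <<'E'
from h import *
from cell import vision
import sys
def cen(im,n,x0,x1,y0,y1):
    w=im[y0:y1,x0:x1].astype(float);b,g,r=w[...,0],w[...,1],w[...,2]
    m=np.clip(r-np.maximum(g,b)-40,0,None) if n=="red" else np.clip(g-np.maximum(r,b)-10,0,None)
    v,u=np.mgrid[y0:y1,x0:x1]; return (m*u).sum()/m.sum(),(m*v).sum()/m.sum()
s=vision.read_camera("scene");t=vision.read_camera("top")
a=s["pixels"][:,:,::-1];b=t["pixels"][:,:,::-1]
cv2.imwrite(f"pics/s_{sys.argv[1]}.png",a);cv2.imwrite(f"pics/t_{sys.argv[1]}.png",b)
cv2.imwrite(f"pics/c_{sys.argv[1]}.png",np.hstack([cv2.resize(x[y:y+100,c:c+100],(400,400),interpolation=cv2.INTER_CUBIC) for x,y,c in ((a,210,170),(b,170,170))]))
for n in ("red","green"):
    ua,ub=cen(a,n,195,225,235,300),cen(b,n,185,215,200,240)
    p,e=tri(s,ua,t,ub);print(n,np.round(ua,1),np.round(ub,1),p.round(4),e.round(4))
E
python3 go.py; python3 rg.py 5
```

```text
tip now [0.584  0.2091 0.182 ] tcp [0.5776 0.2109 0.1866] x [ 0.795 -0.215 -0.567] y [-0.546  0.15  -0.824] q [16.0, 7.0, -66.0, 126.0, 80.0, 55.0, -27.0] F [-1.6  0.  -1.5] t 10.675
red [207.2 249.1] [203.4 214. ] [0.6017 0.2752 0.2668] 0.0005
green [200.3 260.9] [195.9 219.7] [0.5973 0.3016 0.262 ] 0.0016
```

View pics/c_5.png

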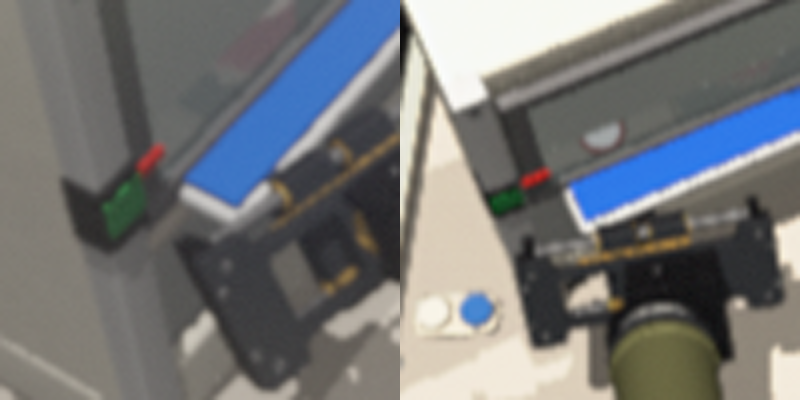

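```bash
python3 - <<'E'
from h import *
s=dict(np.load("scene0.npz"));t=dict(np.load("top0.npz"))
yv=np.array([.023,1,0]);
for z in (.256,.262,.268):
  for d,n in ((s,"s"),(t,"t")):
    c=np.array([.597,.302,z]);P=np.array([c+yv*a*.012+np.array([0,0,b*.012]) for a,b in ((1,1),(-1,1),(-1,-1),(1,-1))])
    u=proj(d,P).astype(np.float32);print(z,n,u.round(1).tolist(),"area",cv2.contourArea(u),"cen",u.mean(0))
a=s["pixels"][:,:,::-1];b=cv2.imread("pics/s_5.png");t5=cv2.imread("pics/t_5.png")
for im,x0,y0,k in ((b,190,235,"zs"),(t5,185,200,"zt")):
    cv2.imwrite(f"pics/{k}.png",cv2.resize(im[y0:y0+40,x0:x0+40],(600,600),interpolation=cv2.INTER_NEAREST))
cv2.imwrite("pics/zz.png",cv2.resize(np.hstack([cv2.imread("pics/zs.png"),cv2.imread("pics/zt.png")]),(800,400),interpolation=cv2.INTER_AREA))
for d,im,w in((s,a,(195,225,235,300)),(t,t["pixels"][:,:,::-1],(185,215,200,240))):
    q=im[w[2]:w[3],w[0]:w[1]].astype(int);m=(q[...,1]>q[...,2]+12)&(q[...,1]>q[...,0]+8);v,u=np.nonzero(m);print(m.sum(),u.min()+w[0],u.max()+w[0],v.min()+w[2],v.max()+w[2])
E
```

```text
0.256 s [[196.0, 263.6000061035156], [204.39999389648438, 255.0], [206.10000610351562, 262.8999938964844], [197.89999389648438, 271.3999938964844]] area 80.74544759956188 cen [201.12308 263.2213 ]
0.256 t [[191.5, 220.39999389648438], [199.1999969482422, 217.1999969482422], [200.39999389648438, 220.39999389648438], [192.8000030517578, 223.60000610351562]] area 28.27719926275313 cen [195.98053 220.43408]
0.262 s [[195.5, 261.6000061035156], [204.0, 252.89999389648438], [205.6999969482422, 260.8999938964844], [197.5, 269.5]] area 82.08501803094987 cen [200.66922 261.23923]
0.262 t [[191.1999969482422, 219.60000610351562], [198.89999389648438, 216.39999389648438], [200.10000610351562, 219.6999969482422], [192.5, 222.8000030517578]] area 28.587652585236356 cen [195.6813  219.63062]
0.268 s [[195.0, 259.5], [203.5, 250.89999389648438], [205.3000030517578, 259.0], [197.0, 267.6000061035156]] area 83.45458735735156 cen [200.21034 259.2352 ]
0.268 t [[190.89999389648438, 218.8000030517578], [198.6999969482422, 215.60000610351562], [199.8000030517578, 218.8000030517578], [192.1999969482422, 222.0]] area 28.90248658217024 cen [195.37988 218.82126]
108 195 206 253 269
42 192 200 217 223
```

View pics/zz.png

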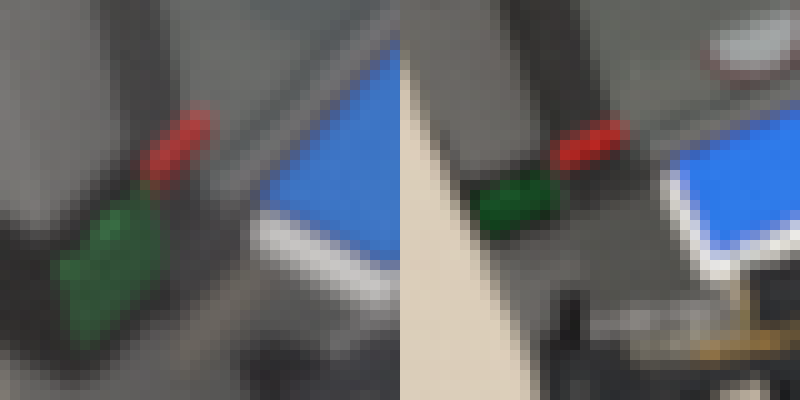

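```bash
cat > fitblue.py <<'E'
from h import *
from scipy.optimize import minimize
s=dict(np.load("scene0.npz"));t=dict(np.load("top0.npz"))
def mask(im):
    q=im.astype(int); m=(q[...,2]>q[...,0]+60)&(q[...,2]>110); 
    n,l,st,_=cv2.connectedComponentsWithStats(m.astype(np.uint8)); return (l==1+np.argmax(st[1:,4]))
def run(ims):
    M=[mask(i) for i in ims]; print([m.sum() for m in M])
    def poly(p):
        c,sn=np.cos(p[2]),np.sin(p[2]); L=[]
        for a,b in ((-.017,.105),(-.017,-.105),(.017,-.105),(.017,.105)):
            L.append([p[0]+c*a-sn*b,p[1]+sn*a+c*b,p[3]])
        return np.array(L)
    def moments(m): 
        mm=cv2.moments(m.astype(np.uint8),True); return np.array([mm['m10']/mm['m00'],mm['m01']/mm['m00'],mm['mu20']/mm['m00'],mm['mu11']/mm['m00'],mm['mu02']/mm['m00']])
    T=[cv2.minAreaRect(np.argwhere(m)[:,::-1].astype(np.float32)) for m in M]
    def iou(p):
        e=0
        for d,m in zip((s,t),M):
            u=(proj(d,poly(p))*16).round().astype(np.int32)
            k=np.zeros((420*4,560*4),np.uint8); cv2.fillPoly(k,[((proj(d,poly(p))+.5)*4*16).round().astype(np.int32)],1,shift=4)
            k=cv2.resize(k.astype(np.float32),(560,420),interpolation=cv2.INTER_AREA); e+=np.abs(k-m).sum()
        return e
    best=min((minimize(iou,[.5895,.147,-.02,z],method='Nelder-Mead',options=dict(initial_simplex=np.array([[.5895,.147,-.02,z]]+[np.array([.5895,.147,-.02,z])+dv for dv in np.diag([.01,.01,.03,.02])]),xatol=1e-5,fatol=1e-2)) for z in z0s),key=lambda r:r.fun)
    print(best.x.round(4),best.fun,"underside",best.x[3]-.018)
    # curve
    for dz in (-.008,-.004,.004,.008):
        b=minimize(lambda q:iou([q[0],q[1],q[2],best.x[3]+dz]),best.x[:3],method='Nelder-Mead');print(dz,b.fun)
z0s=(.115,.13); run([s["pixels"],t["pixels"]])
z0s=(.215,.23); run([cv2.imread("pics/s_5.png")[:,:,::-1],cv2.imread("pics/t_5.png")[:,:,::-1]])
E
python3 fitblue.py
```

```text
[np.int64(1036), np.int64(663)]
[ 0.5879  0.148  -0.0149  0.1237] 96.1875 underside 0.10569910265232937
-0.008 135.25
-0.004 112.125
0.004 97.8125
0.008 108.125
[np.int64(1160), np.int64(732)]
[ 0.5864  0.1486 -0.0229  0.227 ] 93.25 underside 0.20895936503236892
-0.008 142.125
-0.004 113.3125
0.004 100.875
0.008 121.25
```

```bash
python3 go.py .584,.21,.155,-15,35 .55,.21,.15,-20,40 .51,.21,.16,-25,48 .48,.20,.24,-25,60
```

```text
tip now [0.5839 0.2092 0.1819] tcp [0.5776 0.2109 0.1864] x [ 0.795 -0.215 -0.567] y [-0.547  0.15  -0.824] q [16.0, 7.0, -66.0, 126.0, 80.0, 55.0, -27.0] F [-1.3  0.1 -1. ] t 10.775
.584,.21,.155,-15,35 [0.015, 0.022, 0.001] [-0.003, -0.002, 0.008]
.55,.21,.15,-20,40 [-0.009, 0.044, -0.008] [0.049, 0.068, 0.095]
.51,.21,.16,-25,48 [-0.046, 0.057, -0.018] [0.112, 0.13, 0.234]
.48,.20,.24,-25,60 [-0.113, 0.004, -0.035] [0.125, 0.118, 0.443]
```

Request:
drive_tool(offset=[[0.007, 0.011, 0], [0.015, 0.022, 0.001], [0.007, 0.029, -0.002], [-0.001, 0.037, -0.005], [-0.009, 0.044, -0.008], [-0.027, 0.05, -0.013], [-0.046, 0.057, -0.018], [-0.046, 0.057, -0.018]], angular=[[0, 0, 0.004], [-0.003, -0.002, 0.008], [0.014, 0.02, 0.035], [0.03, 0.045, 0.065], [0.049, 0.068, 0.095], [0.08, 0.1, 0.165], [0.112, 0.13, 0.234], [0.112, 0.13, 0.234]])

```text
time_s: 11.78
tool_pos: [0.5067, 0.2126, 0.168]
tool_rot: [-89.7, 47.7, -24.8]
force: [1.0, -1.4, -0.1]
grip_width: 0.0004
```

```bash
python3 go.py .48,.20,.28,-25,60 ; python3 rg.py 6; sed -i 's/s_5/s_6/;s/t_5/t_6/' fitblue.py; python3 fitblue.py | tail -6
```

```text
tip now [0.5116 0.2104 0.1621] tcp [0.5067 0.2126 0.168 ] x [ 0.611 -0.283 -0.74 ] y [-0.67   0.315 -0.673] q [20.0, 4.0, -72.0, 122.0, 55.0, 59.0, -17.0] F [ 1.  -1.4 -0.1] t 11.775
.48,.20,.28,-25,60 [-0.103, -0.063, -0.022] [-0.002, 0.002, 0.214]
red [207.2 249.1] [203.4 214. ] [0.6016 0.2752 0.2669] 0.0005
green [200.3 260.9] [195.9 219.7] [0.5972 0.3017 0.2621] 0.0016
[np.int64(1158), np.int64(733)]
[ 0.5878  0.1474 -0.0157  0.2248] 104.4375 underside 0.20679454497407454
-0.008 161.875
-0.004 126.1875
0.004 96.3125
0.008 105.875
```

View pics/s_6.png

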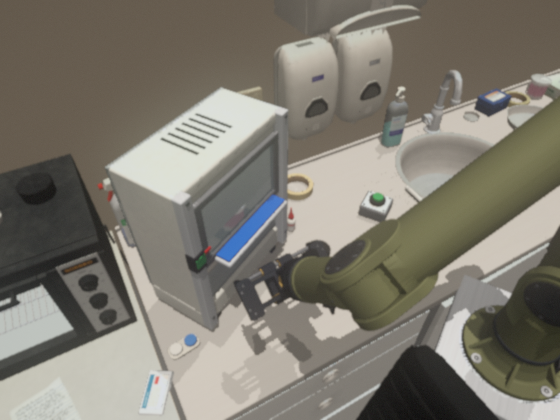

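```bash
cat > btn.py <<'E'
from go import *
q0=np.array(o["qpos"])
for qs in (q0,np.array([50,5,-20,110,0,70,0.]),np.array([45,0,-30,110,0,85,0.])):
  for yw in range(-180,180,45):
    Rm=pose(yw,90)
    qn,ep,eo=ik(np.array([.434,-.257,.15+.008]),Rm,qs,reg=2e-3)
    if ep<5e-3: print(yw,qn.round(0).tolist(),round(ep,4),round(eo,1),"m %.0f"%min((qn-lo).min(),(hi-qn).min()),"move %.0f"%np.abs(qn-q0).max())
E
python3 btn.py
```

```text
tip now [0.5109 0.209  0.1601] tcp [0.5061 0.2113 0.1661] x [ 0.608 -0.284 -0.741] y [-0.671  0.314 -0.671] q [20.0, 4.0, -72.0, 122.0, 55.0, 59.0, -17.0] F [ 0.3 -0.7 -0.1] t 11.875
-180 [97.0, 20.0, -79.0, 107.0, 21.0, 71.0, 101.0] 0.0021 0.5 m 0 move 118
-135 [96.0, 20.0, -79.0, 107.0, 21.0, 71.0, 146.0] 0.0025 0.6 m 0 move 163
0 [61.0, 6.0, -35.0, 108.0, 4.0, 68.0, -65.0] 0.0001 0.1 m 23 move 51
45 [64.0, 6.0, -38.0, 108.0, 4.0, 68.0, -21.0] 0.0003 0.1 m 23 move 51
90 [67.0, 6.0, -41.0, 108.0, 5.0, 68.0, 24.0] 0.0006 0.2 m 24 move 50
135 [72.0, 7.0, -47.0, 107.0, 6.0, 68.0, 68.0] 0.0009 0.3 m 25 move 85
-180 [53.0, 5.0, -27.0, 108.0, 3.0, 68.0, 115.0] 0.0006 0.3 m 22 move 132
-135 [83.0, 10.0, -60.0, 107.0, 10.0, 69.0, 154.0] 0.0021 0.7 m 0 move 171
-90 [43.0, 4.0, -16.0, 108.0, 1.0, 67.0, -153.0] 0.0007 0.3 m 1 move 136
-45 [44.0, 4.0, -17.0, 108.0, 1.0, 67.0, -108.0] 0.0005 0.2 m 22 move 91
0 [46.0, 4.0, -19.0, 108.0, 1.0, 67.0, -63.0] 0.0003 0.1 m 22 move 53
45 [48.0, 5.0, -21.0, 108.0, 2.0, 67.0, -19.0] 0.0001 0.0 m 22 move 53
90 [49.0, 5.0, -23.0, 108.0, 2.0, 67.0, 26.0] 0.0001 0.1 m 22 move 53
135 [51.0, 5.0, -25.0, 108.0, 2.0, 67.0, 71.0] 0.0003 0.2 m 22 move 88
-180 [56.0, 5.0, -30.0, 108.0, 3.0, 68.0, 115.0] 0.0006 0.3 m 23 move 132
-135 [83.0, 10.0, -60.0, 107.0, 10.0, 69.0, 154.0] 0.002 0.6 m 0 move 171
-90 [45.0, 4.0, -18.0, 108.0, 1.0, 67.0, -153.0] 0.0007 0.3 m 1 move 136
-45 [47.0, 4.0, -20.0, 108.0, 1.0, 67.0, -108.0] 0.0005 0.2 m 22 move 91
0 [48.0, 5.0, -21.0, 108.0, 2.0, 67.0, -64.0] 0.0003 0.1 m 22 move 53
45 [50.0, 5.0, -23.0, 108.0, 2.0, 67.0, -19.0] 0.0001 0.0 m 22 move 53
90 [52.0, 5.0, -25.0, 108.0, 2.0, 68.0, 26.0] 0.0002 0.1 m 22 move 53
135 [54.0, 5.0, -27.0, 108.0, 3.0, 68.0, 70.0] 0.0004 0.2 m 22 move 87
```

Request:
drive_tool(offset=[[-0.03, -0.018, -0.006], [-0.06, -0.037, -0.013], [-0.08, -0.05, -0.018], [-0.08, -0.05, -0.018]], angular=[[0, 0, 0.06], [0, 0, 0.12], [0, 0, 0.17], [0, 0, 0.17]])

```text
time_s: 12.38
tool_pos: [0.4849, 0.2009, 0.261]
tool_rot: [-89.8, 57.4, -25.0]
force: [-0.4, 0.7, -0.5]
grip_width: 0.0004
```

```bash
python3 jp.py "[64,4,-38,105,4,72,-21]" 16
```

```text
tip now [0.4888 0.1991 0.2543] tcp [0.4849 0.2009 0.261 ] x [ 0.489 -0.228 -0.842] y [-0.762  0.359 -0.539] q [21.0, -14.0, -58.0, 114.0, 19.0, 59.0, 19.0] F [-0.4  0.7 -0.5] t 12.375
3 [0.51 0.11 0.25] [ 0.37 -0.26 -0.89]
6 [0.52 0.02 0.24] [ 0.25 -0.26 -0.93]
9 [ 0.51 -0.07  0.23] [ 0.14 -0.22 -0.97]
12 [ 0.48 -0.16  0.21] [ 0.05 -0.15 -0.99]
15 [ 0.45 -0.24  0.2 ] [-0.   -0.05 -1.  ]
[[0.015, -0.016, -0.023], [0.029, -0.031, -0.047], [0.042, -0.045, -0.072], [0.054, -0.057, -0.097], [0.066, -0.068, -0.124], [0.077, -0.077, -0.151], [0.086, -0.085, -0.179], [0.095, -0.092, -0.208], [0.103, -0.097, -0.237], [0.111, -0.1, -0.266]]
[[0.11, 0.03, 0.03], [0.23, 0.07, 0.06], [0.35, 0.1, 0.09], [0.46, 0.14, 0.12], [0.58, 0.17, 0.15], [0.69, 0.21, 0.17], [0.81, 0.24, 0.2], [0.93, 0.28, 0.22], [1.05, 0.31, 0.24], [1.16, 0.35, 0.26]]
```

```bash
python3 go.py .42,.12,.22,-10,80 .42,.02,.20,0,90; python3 - <<'E'
from go import *
q=np.array(o["qpos"])
for tip,y,th in (((.42,.12,.22),-10,80),((.42,.02,.2),0,90),((.434,-.257,.15),0,90)):
    Rm=pose(y,th)*Rx; q,a,b=ik(tcp(tip,Rm),Rm,q,1e-3); print(q.round(0),a,b)
E
```

```text
tip now [0.4888 0.1991 0.2543] tcp [0.4849 0.2009 0.261 ] x [ 0.489 -0.228 -0.842] y [-0.762  0.359 -0.539] q [21.0, -14.0, -58.0, 114.0, 19.0, 59.0, 19.0] F [-0.4  0.7 -0.5] t 12.375
.42,.12,.22,-10,80 [0.014, 0.039, -0.101] [-0.249, -0.095, 0.393]
.42,.02,.20,0,90 [0.054, 0.013, -0.191] [-0.428, -0.123, 0.561]
tip now [0.4888 0.1991 0.2543] tcp [0.4849 0.2009 0.261 ] x [ 0.489 -0.228 -0.842] y [-0.762  0.359 -0.539] q [21.0, -14.0, -58.0, 114.0, 19.0, 59.0, 19.0] F [-0.4  0.7 -0.5] t 12.375
[ 17. -16. -34. 117.  -5.  68.  65.] 0.00011557311604240726 0.041027418074803104
[ 21.  -9. -25. 114.  -4.  74.  88.] 3.901384564466044e-05 0.013584548085276857
[ 38.   4. -10. 109.   1.  67. 117.] 5.5170418961035564e-05 0.018149872978968883
```

Request:
drive_tool(offset=[[0.003, 0.01, -0.025], [0.007, 0.02, -0.05], [0.01, 0.03, -0.075], [0.014, 0.039, -0.101], [0.024, 0.033, -0.124], [0.034, 0.026, -0.146], [0.044, 0.02, -0.168], [0.054, 0.013, -0.191], [0.054, 0.013, -0.191]], angular=[[-0.06, -0.02, 0.1], [-0.12, -0.05, 0.2], [-0.19, -0.07, 0.3], [-0.249, -0.095, 0.393], [-0.29, -0.1, 0.435], [-0.34, -0.11, 0.48], [-0.38, -0.117, 0.52], [-0.428, -0.123, 0.561], [-0.428, -0.123, 0.561]])

```text
time_s: 13.5
tool_pos: [0.4189, 0.0182, 0.2051]
tool_rot: [108.2, 89.6, -162.0]
force: [0.1, 1.0, -0.0]
grip_width: 0.0009
```

```bash
python3 go.py .434,-.257,.15,0,90; python3 rg.py 7
python3 - <<'E'
from h import *
s=cv2.imread("pics/s_7.png");t=cv2.imread("pics/t_7.png")
S=dict(np.load("scene0.npz"));T=dict(np.load("top0.npz"))
def cen(im,x0,x1,y0,y1):
    w=im[y0:y1,x0:x1].astype(float);b,g,r=w[...,0],w[...,1],w[...,2];m=np.clip(g-np.maximum(r,b)-20,0,None);v,u=np.mgrid[y0:y1,x0:x1];print((m>20).sum());return (m*u).sum()/m.sum(),(m*v).sum()/m.sum()
for a,b in ((s,t),(S["pixels"][:,:,::-1],T["pixels"][:,:,::-1])):
    ua=cen(a,360,395,185,215);ub=cen(b,360,395,200,230);print(ua,ub,tri(S,ua,T,ub))
E
```

```text
tip now [0.4189 0.0182 0.1971] tcp [0.4189 0.0182 0.2051] x [-0.007 -0.002 -1.   ] y [-1.     0.003  0.007] q [11.0, -8.0, -16.0, 115.0, -2.0, 74.0, 86.0] F [ 0.1  1.  -0. ] t 13.5
.434,-.257,.15,0,90 [0.048, -0.016, -0.275] [-0.003, -0.002, -0.007]
red [207.2 249.1] [203.4 214. ] [0.6016 0.2752 0.2668] 0.0004
green [200.4 260.9] [195.9 219.7] [0.5971 0.3017 0.2623] 0.0015
52
60
(np.float64(378.2280316344464), np.float64(196.60325131810194)) (np.float64(377.359135067377), np.float64(215.7492948918834)) (array([ 0.43259109, -0.25781246,  0.05698818]), np.float64(0.0002128763342393022))
54
58
(np.float64(377.65401785714283), np.float64(196.40892857142856)) (np.float64(377.3183129055515), np.float64(215.82444124008651)) (array([ 0.4334852 , -0.25784531,  0.05658296]), np.float64(0.0016108686679573915))
```

Request:
drive_tool(offset=[[0.01, -0.002, -0.04], [0.025, -0.004, -0.08], [0.04, -0.007, -0.13], [0.055, -0.01, -0.18], [0.07, -0.012, -0.23], [0.08, -0.014, -0.276], [0.1, -0.016, -0.276], [0.115, -0.016, -0.276], [0.115, -0.016, -0.276]], angular=[[0, 0, 0], [0, 0, 0], [0, 0, 0], [0, 0, 0], [0, 0, 0], [0, 0, 0], [0, 0, 0], [0, 0, 0], [0, 0, 0]])

```text
time_s: 14.72
tool_pos: [0.4339, -0.2534, 0.0901]
tool_rot: [85.0, 89.6, 175.1]
force: [-0.2, 0.0, 0.1]
grip_width: 0.0004
```

```bash
python3 go.py .433,-.258,.06,0,90; python3 - <<'E'
from cell import vision
import cv2
d=vision.read_camera("wrist"); cv2.imwrite("pics/w8.png",d["pixels"][:,:,::-1])
d=vision.read_camera("scene"); cv2.imwrite("pics/s8.png",cv2.resize(d["pixels"][140:240,320:440,::-1],(720,600),interpolation=cv2.INTER_CUBIC))
E
```

```text
tip now [ 0.4338 -0.2534  0.0821] tcp [ 0.4339 -0.2534  0.0901] x [-0.007  0.001 -1.   ] y [-1.    -0.002  0.007] q [25.0, 8.0, 2.0, 113.0, -0.0, 60.0, 117.0] F [-0.2  0.   0.1] t 14.725
.433,-.258,.06,0,90 [0.022, 0.001, -0.005] [0.002, 0.001, -0.007]
```

View pics/w8.png

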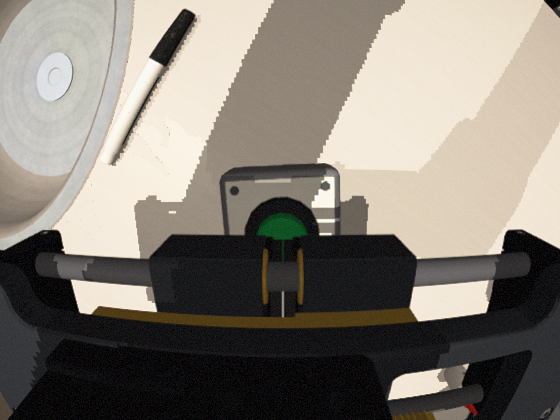

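View pics/s8.png

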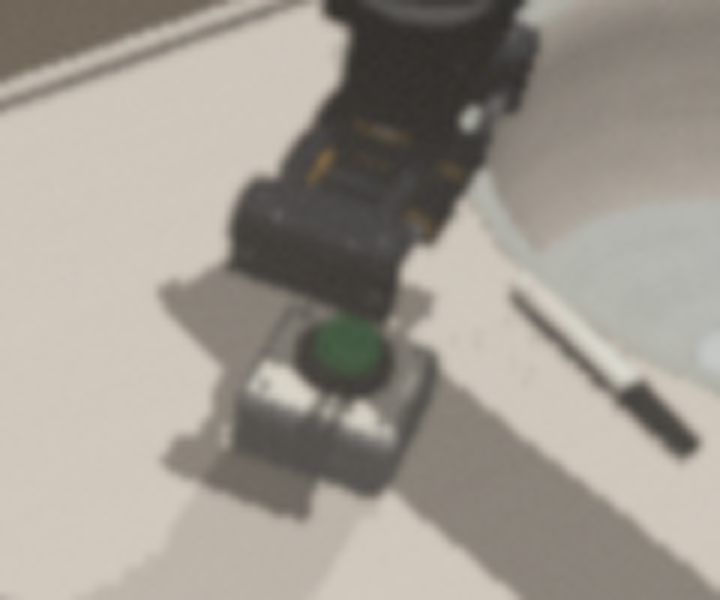

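Request:
drive_tool(offset=[[0.006, 0, -0.002], [0.012, 0, -0.004], [0.016, 0.001, -0.005], [0.02, 0.001, -0.005], [0.022, 0.001, -0.005], [0.022, 0.001, -0.005]], angular=[[0, 0, 0], [0, 0, 0], [0, 0, 0], [0, 0, 0], [0, 0, 0], [0, 0, 0]])

```text
time_s: 15.58
tool_pos: [0.4338, -0.2596, 0.0699]
tool_rot: [105.4, 89.8, -164.6]
force: [-1.1, 0.1, 1.4]
grip_width: 0.0003
```

Request:
drive_tool(offset=[[0.001, 0, 0], [0.002, 0, 0], [0.003, 0, 0], [0.003, 0, 0]], angular=[[0, 0, 0], [0, 0, 0], [0, 0, 0], [0, 0, 0]])

```text
time_s: 16.08
tool_pos: [0.4339, -0.2596, 0.067]
tool_rot: [105.5, 89.8, -164.4]
force: [-2.0, 0.3, 4.2]
grip_width: 0.0004
```

Request:
drive_tool(offset=[[0.001, 0, 0], [0.002, 0, 0], [0.003, 0, 0], [0.003, 0, 0]], angular=[[0, 0, 0], [0, 0, 0], [0, 0, 0], [0, 0, 0]])

```text
time_s: 16.58
tool_pos: [0.4339, -0.2597, 0.0653]
tool_rot: [104.3, 89.8, -165.6]
force: [-4.9, 1.9, 14.0]
grip_width: 0.0008
```

Request:
drive_tool(offset=[[0.001, 0, 0], [0.002, 0, 0], [0.003, 0, 0], [0.003, 0, 0]], angular=[[0, 0, 0], [0, 0, 0], [0, 0, 0], [0, 0, 0]])

```text
time_s: 17.08
tool_pos: [0.434, -0.2597, 0.0651]
tool_rot: [101.1, 89.8, -168.8]
force: [-8.5, 4.4, 24.5]
grip_width: 0.0003
```

Request:
drive_tool(offset=[[-0.005, 0, 0], [-0.01, 0, 0], [-0.02, 0, 0], [-0.04, 0, 0], [-0.07, 0, 0], [-0.1, 0, 0], [-0.1, 0, 0], [-0.1, 0, 0]], angular=[[0, 0, 0], [0, 0, 0], [0, 0, 0], [0, 0, 0], [0, 0, 0], [0, 0, 0], [0, 0, 0], [0, 0, 0]])

```text
time_s: 18.08
tool_pos: [0.4341, -0.2594, 0.1644]
tool_rot: [94.4, 89.7, -175.5]
force: [-0.2, -0.5, -0.8]
grip_width: 0.0003
```

```bash
python3 go.py; python3 rg.py 9
```

```text
tip now [ 0.4341 -0.2594  0.1564] tcp [ 0.4341 -0.2594  0.1644] x [-0.005 -0.    -1.   ] y [-1.    -0.001  0.005] q [26.0, 4.0, 2.0, 108.0, 0.0, 68.0, 118.0] F [-0.2 -0.5 -0.8] t 18.075
red [207.2 249.1] [203.4 214. ] [0.6017 0.2751 0.2667] 0.0005
green [200.4 260.8] [196.  219.7] [0.5971 0.3016 0.2623] 0.0016
```

View pics/s_9.png

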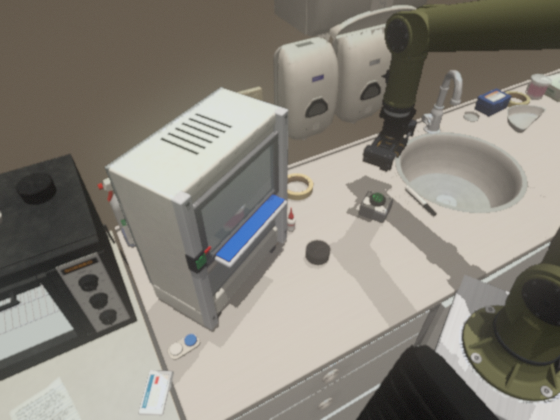

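```bash
python3 -c "
from cell import sign_off
print(sign_off())"
```

```text
the job is handed in; nothing more can be done
None
```

The window now stands with its red line inside the green band, and the button has been pressed all the way in and released. I handed the job in at about 18 s, well under the 72 s limit.

**Window:** I pushed it up about 0.10 m with the closed fingertips under the lip, using only a few newtons. It did not move when I withdrew the fingers, or later while I pressed the button.

**Red line height:** My estimates disagree by several millimetres, but all of them lie inside the band, which runs from about 0.250 to 0.274 m:

| Method | Red line centre |
|---|---|
| Triangulating the red line in the two fixed cameras | 0.267 m |
| Fitting the outline of the blue strip | 0.257–0.259 m |
| Geometry of the finger contact under the lip | about 0.255 m |

**Button:** The button went down to its hard stop at a peak reading of 24.5 N; fully in needs 5 N. I then lifted the fingers about 0.1 m clear. I did not measure the button's height again afterwards, so that it sprang back is assumed rather than checked.

**Surroundings:** In the last picture the bottle, pot and lens case stand where they were at the start. The robot was touching nothing.

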